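Change the boards in the test fixture

TASK

The board with the big copper coil is through its test and the flat board waiting in the blue cradle is next. Lift the hold-down frame off the test fixture, swap the two boards so that the flat board sits in the fixture and the coil board in the blue cradle, both flat on their seats between the pegs, and put the frame back over the guide pins so that it lies level on its posts above the flat board. The two pink foam rests are free spots to use on the way; keep both boards level while you carry them, leave the tip cleaner with the brass wool where it stands, and do not run the arm into the microscope at the right.

Things in the scene. Friction and masses are not known exactly. Their poses are not given: they have to be found in the camera images.
- test_fixture: Fixed test fixture: dark steel base 126x134 mm on feet, top at z 28 mm; black seat (68x108, top at z 42, long side along y). Eight pegs (+15 mm) bound 74x111 mm for a board; taper adds 2 mm. Finger notches: for |y|<18 only |x|<20 is above z 28. Four posts at x+-48 y+-52, top z 59, carry the frame; 8 mm guide pins to z 83 on posts (+48,+52), (-48,-52). Origin: underside centre
- cradle: Fixed blue plastic cradle holding the flat board at the start: base 110x134 mm on feet, white pegs, no guide pins. Seat, eight pegs and finger notches exactly as on the test fixture: seat top at z 42 mm, long side along y, 74x111 mm between the pegs, notches to z 28 at the middle of the long sides (pegs beside them at x+-41, y+-36). A board may go in either way round. Origin: underside centre
- rest_a: Fixed low rest on rubber feet topped with flat pink antistatic foam, 130 (x) x136 (y) mm, top 26 mm above the bench, empty at the start: a free spot to set one thing down for the moment. Origin: centre of its underside, on the bench
- rest_b: Fixed low rest on rubber feet topped with flat pink antistatic foam, 130 (x) x136 (y) mm, top 26 mm above the bench, empty at the start: a free spot to set one thing down for the moment. Origin: centre of its underside, on the bench
- hold_down: Loose frame, 0.27-0.5 kg: aluminium window plate 120 (x) x128 (y) x6 mm; black bar handle along x, 14 mm thick, 94 long, axis 50 mm above the plate's underside: grasp its middle, closing along y. 16 mm holes at (+48,+52), (-48,-52) go over the guide pins, either way round; seated, origin at z 59. Soft plungers (<0.5 N) hang 12.5 mm below and yield fully. Origin: centre of plate underside
- coil_board: Loose green board with a big copper-wound ring coil on four standoffs, 66 (x) x100 (y) x34 mm, 0.14-0.28 kg. The 2 mm board lies 10 mm above its feet; the coil, 54 mm wide, 16 to 34 mm above. Grasp by the long edges near mid-length, closing along x (66 mm), fingertips below the board. Origin: level of the feet; outline x -33..33, y -52..48 mm
- flat_board: Loose flat green board with only small parts, 64 (x) x100 (y) mm, 18 mm high over its parts, 0.04-0.07 kg. The 2 mm board lies 3 mm above its underside (a block 58x90 mm is beneath it). Grasp by the long edges at mid-length, closing along x (64 mm), fingertips below the board. Origin: centre of its underside
- tip_cleaner: Bystander: loose black round cup of brass wool for cleaning soldering tips, 72 mm across, 69 mm high over the wool; to be left alone. Origin: centre of its underside. (Also fixed nearby: the microscope, whose head hangs 175 mm above the bench and up at world x 0.46 to 0.61, y -0.30 to -0.44 m; from its start the arm must first come ahead of the base, then out to the work.)

How it is judged:
By the outcome, as a careful person would: the job done as asked, in the order asked, and still so for the second after the job is handed in, with the robot touching nothing.
It also fails if it takes over 128 s, if anything falls off the work surface, if the arm or the gripper's body presses on something with over 40 N, if the wrist force passes 120 N, or if a joint passes its speed limit or range.

ROBOT

A 6-joint arm with a two-finger parallel gripper is mounted at the origin on a cart in front of the work surface, level with it; the furniture and walls round the work are solid. World frame = base frame: x ahead of the robot, y to its left, z up, the work surface at z = 0. Lengths are in m, angles in rad, forces in N, time in s.
With the tool pointing down it reaches from about 0.425 to 0.95 m from the base axis. Payload 14.7 kg.
Tool frame: the origin (TCP) lies at the very end of the fingers, on their centre line; the grasp point (between the pads) lies 19 mm behind it (grip_point_offset is the distance from the TCP to the grasp point, in m); z points along the fingers, y is the direction in which the jaws open and shut (so a half turn about z gives the same grasp; the last joint's range is limited). The gripper opens to 85 mm and grips with 20 to 120 N. Pads are 22 mm wide; open, the fingers measure 114 mm over their backs; the gripper's body (76 mm by 85 mm) begins 54 mm behind the grasp point. The pads swing forward as they close: fully open they stand 13 mm farther back than shut.
Start: joints at [-1.322, 0.48, 1.596, -0, 1.065, -0.047], TCP at [0.189, -0.622, 0.231] pointing down, gripper open.
Joint ranges: [-2.75, 2.75], [-0.82, 2.05], [0.23, 2.67], [-1.56, 4.7], [0.09, 2.69], [-2.92, 2.92]. Speed limits (rad/s): [1.89, 1.89, 2.39, 3.01, 3.01, 3.01].

INTERFACE

Orientations are given as a rotation vector (axis times angle).
In Python, from station import * gives the robot as it stands.
- The arm moves only by the tool servo_tool, never from a script. Its argument "series" is a list that holds one entry, the list of rows, each a list of 7 numbers: the shift along the tool's x, y, z in units of 40 mm (1.0 is 40 mm), then the turn, a rotation vector about the tool's x, y, z in units of 5 degrees (1.0 is 5 degrees), then the gripper's target within -1 to 1 (fully open at 1, half-way at 0, shut at -1). In form: [[[tx, ty, tz, ax, ay, az, grip], ...]]. A call has 1 to 12 rows; each row is the pose to reach, as a shift and turn from the pose commanded when the call began, along the tool's axes at that moment; what a row does not reach only later rows make up. A row lasts 1/10 s, in which the tool goes at most 50 mm and 8.59 degrees, less where a joint would pass 70% of its speed; a pose out of reach is approached as far as the arm can. A call with a gripper value outside its range is refused whole. The fingers move at their own pace and stop on an object; the grip force is fixed at half the most. Time passes only in rows, so rows that repeat a pose let the fingers close. It gives the time, the measured TCP pose, the force and the opening at its end, in the units of the state.
- observe(): the state, without advancing time (a new reading comes with each control period).
- grab_frame(name): name is "scene" or "top" or "wrist"; returns the picture (384x512x3 uint8, blue, green, red); there is no depth.
- camera_params(name): a dict with "fx", "fy", "cx", "cy" (pixels), "dist_coeffs" ([k1, k2, p1, p2, k3] as OpenCV has them; the pictures are not rectified), "rvec" (rotation vector, rad) and "tvec" (3), from world to camera coordinates, as OpenCV has them. Camera axes: x right, y down, z forward; pixel columns grow to the right and rows downward; lengths in m; the calibration is good to about 2 mm. A picture is of the moment at which its call begins: read the wrist's pose just before it. camera_params takes no time and is no camera call; for the wrist camera it gives the pose at the moment of the call.
- finish_job(): hands the job in, once; it reports no verdict.
The state is a dict: "time": time; "q": joint angles; "joint_vel": joint speeds; "effort": joint torques, N m; "eef_pos": TCP position; "eef_rot": TCP orientation; "force": force on the tool from outside, world axes, zero at the start; "wrist_torque": the same for the moment, N m; "grip_width": finger opening in m.
Only numpy, scipy, OpenCV 4.12 (cv2) and the standard library are available. Lean on these libraries where they do the work, as an engineer would, in place of code of your own. Each camera call takes 0.05 s, during which the arm holds its last target.

## Working session

There is one attempt and no reset: what is moved stays moved. The work goes in short steps, Python scripts to look and compute and a tool call to move; the robot and the scene stay as the last step left them, time stands still between calls to the robot, and variables do not carry over. Pictures are saved under pics/ and viewed, and the job is handed in when it is done.

Besides the shell and the picture viewer there is one more tool, called as name(argument=value, ...) on one line, values as JSON. servo_tool: Moves the arm, as the interface text tells. Its arguments: {"type":"object","properties":{"series":{"type":"array","items":{"type":"array","items":{"type":"array","items":{"type":"number"}}}}},"required":["series"]}

```bash
ls; mkdir -p pics; python3 - <<'E'
from station import *
import cv2
s=observe();print(s)
for n in("scene","top"):
    p=camera_params(n);print(n,p)
    cv2.imwrite(f"pics/{n}0.png",grab_frame(n))
E
```

```text
pics
{'time': 0.0, 'q': array([-1.32159889e+00,  4.80802894e-01,  1.59688564e+00,  3.26460362e-05,
        1.06507947e+00, -4.65812807e-02]), 'joint_vel': array([ 0.00088771,  0.00060682,  0.0012178 , -0.00142701,  0.00035594,
        0.00101026]), 'effort': array([-3.98469521e-03, -9.50659347e+01, -4.30182159e+01, -8.01962760e-04,
        1.25790975e-02,  2.83647699e-05]), 'eef_pos': array([ 0.18940568, -0.62136303,  0.23068678]), 'eef_rot': array([-3.10614417e+00, -4.62719068e-01,  1.42049136e-04]), 'force': array([ 0.5042233 , -0.35742477, -0.72852018]), 'wrist_torque': array([-0.00604325,  0.02283402, -0.01405716]), 'grip_width': 0.08551945893028312}
scene {'fx': 460.10553036105694, 'fy': 460.10553036105694, 'cx': 254.86147807413454, 'cy': 191.695028677551, 'dist_coeffs': array([-0.09473396,  0.        ,  0.        ,  0.        ,  0.        ]), 'rvec': array([ 0.76158798, -2.30748698,  1.45500008]), 'tvec': array([0.47872579, 0.14787531, 1.07943097])}
top {'fx': 358.3393085061395, 'fy': 358.3393085061395, 'cx': 257.83149174513727, 'cy': 196.931071508833, 'dist_coeffs': array([0.00510291, 0.        , 0.        , 0.        , 0.        ]), 'rvec': array([ 2.13167068, -2.1606479 ,  0.11089725]), 'tvec': array([0.12649082, 0.52938631, 0.85651536])}
```

View pics/scene0.png

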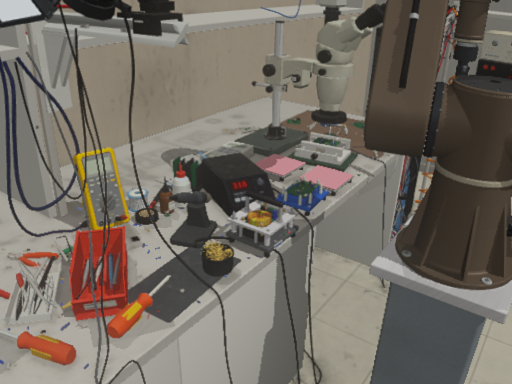

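View pics/top0.png

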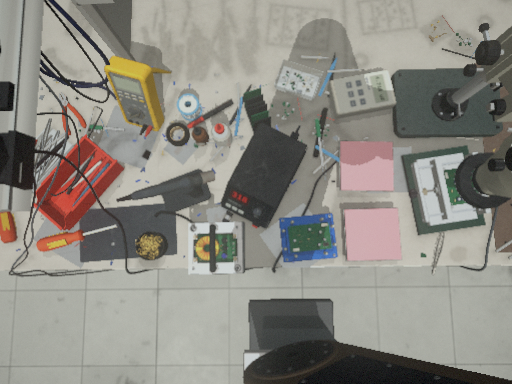

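The top view shows the fixture at about (216,248), the cradle at (308,238), the rests at (371,235) and (366,166), and the tip cleaner at (151,246). I'll enlarge it next.

```bash
cat > h.py <<'E'
import numpy as np, cv2
from scipy.spatial.transform import Rotation as R
from station import *
def ray(n,uv,z,p=None):
    p=p or camera_params(n)
    K=np.array([[p['fx'],0,p['cx']],[0,p['fy'],p['cy']],[0,0,1]])
    Rm=cv2.Rodrigues(p['rvec'])[0];C=-Rm.T@p['tvec']
    u=cv2.undistortPoints(np.array(uv,float).reshape(-1,1,2),K,p['dist_coeffs']).reshape(-1,2)
    d=np.c_[u,np.ones(len(u))]@Rm
    zz=np.broadcast_to(z,len(u))
    return C+d*((zz-C[2])/d[:,2])[:,None]
def proj(n,P,p=None):
    p=p or camera_params(n)
    K=np.array([[p['fx'],0,p['cx']],[0,p['fy'],p['cy']],[0,0,1]])
    return cv2.projectPoints(np.array(P,float).reshape(-1,1,3),p['rvec'],p['tvec'],K,p['dist_coeffs'])[0].reshape(-1,2)
def crop(img,x0,y0,w,h,k,name):
    c=cv2.resize(img[y0:y0+h,x0:x0+w],None,fx=k,fy=k,interpolation=cv2.INTER_CUBIC)
    for i in range(0,w,10): cv2.putText(c,str(x0+i),(i*k,8),0,.3,(0,0,255),1); cv2.line(c,(i*k,8),(i*k,14),(0,0,255),1)
    for i in range(0,h,10): cv2.putText(c,str(y0+i),(0,i*k+3),0,.3,(0,0,255),1)
    cv2.imwrite(f"pics/{name}.png",c)
def st():
    s=observe();r=R.from_rotvec(s['eef_rot'])
    print('t%.2f'%s['time'],'pos',s['eef_pos'].round(4),'z',r.as_matrix()[:,2].round(4),'y',r.as_matrix()[:,1].round(4),'F',s['force'].round(1),'T',s['wrist_torque'].round(2),'w %.4f'%s['grip_width'],'q',s['q'].round(3))
    return s
E
python3 - <<'E'
from h import *
i=cv2.imread('pics/top0.png')
crop(i,180,205,80,75,8,'c1'); crop(i,270,200,140,75,5,'c2')
crop(i,330,130,80,140,4,'c3')
E
```

```text
(no output)
```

View pics/c1.png

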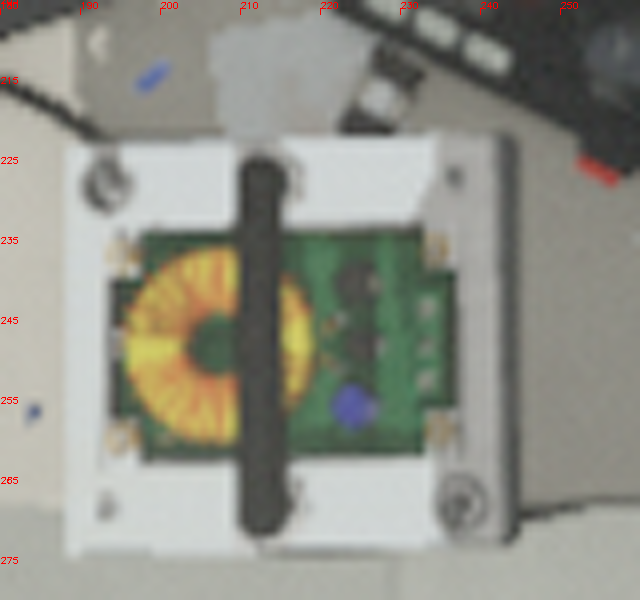

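View pics/c2.png

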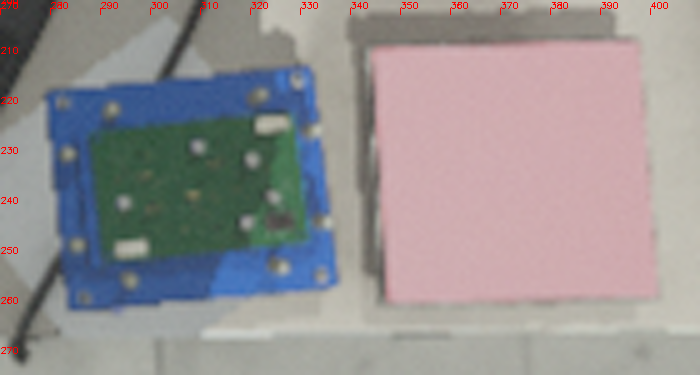

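View pics/c3.png

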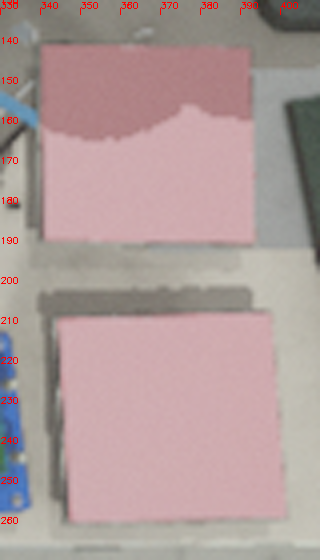

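```bash
python3 - <<'E'
from h import *
def c(pts,x0,y0,k): return np.array(pts,float)/k+[x0,y0]-0.5+0.5/k
def rep(n,P):
    print(n,P.round(4).tolist(),'mean',P.mean(0).round(4))
rep('plate TL BL TR BR',ray('top',c([[65,143],[65,555],[499,135],[499,547]],180,205,8),.065))
P=ray('top',c([[105,185],[463,503]],180,205,8),.083);rep('pins',P)
d=P[0]-P[1];print('pin yaw',np.degrees(np.arctan2(d[1],d[0])-np.arctan2(104,96)),np.hypot(*d[:2]))
P=ray('top',c([[262,165],[262,530]],180,205,8),.059+.057);rep('handle',P)
P=ray('top',c([[48,92],[310,67],[337,285],[70,310]],270,200,5),.028);rep('cradle base',P)
e=P[3]-P[0]; print('yaw',[np.degrees(np.arctan2(a[1],a[0])) for a in (P[0]-P[3],P[1]-P[2])],[np.degrees(np.arctan2(a[1],a[0]))-90 for a in (P[0]-P[1],P[3]-P[2])])
P=ray('top',c([[90,135],[290,113],[308,240],[105,262]],270,200,5),.047);rep('flat board',P)
P=ray('top',c([[110,109],[260,95],[279,266],[130,280]],270,200,5),.057);rep('inner pegs',P)
P=ray('top',c([[68,154],[315,129],[325,222],[77,245]],270,200,5),.057);rep('end pegs',P)
for nm,pp in(('restA?',[[373,50],[638,40],[658,297],[388,301]]),):
    rep(nm,ray('top',c(pp,270,200,5),.026))
rep('rest2',ray('top',c([[40,46],[250,46],[253,242],[44,240]],330,130,4),.026))
rep('cleaner',ray('top',[[151,245]],.069))
E
```

```text
plate TL BL TR BR [[0.4683, 0.2871, 0.065], [0.3475, 0.2856, 0.065], [0.4689, 0.1573, 0.065], [0.3485, 0.1581, 0.065]] mean [0.4083 0.222  0.065 ]
pins [[0.4548, 0.2713, 0.083], [0.3625, 0.1671, 0.083]] mean [0.4086 0.2192 0.083 ]
pin yaw 1.1489590251062916 0.1392594197124861
handle [[0.4585, 0.2204, 0.116], [0.358, 0.22, 0.116]] mean [0.4082 0.2202 0.116 ]
cradle base [[0.4784, 0.067, 0.028], [0.489, -0.063, 0.028], [0.3822, -0.072, 0.028], [0.3716, 0.0584, 0.028]] mean [ 0.4303 -0.0024  0.028 ]
yaw [np.float64(4.635411057024832), np.float64(4.857135207831977)] [np.float64(4.682255211094329), np.float64(4.667472794651573)]
flat board [[0.456, 0.0478, 0.047], [0.4654, -0.049, 0.047], [0.4044, -0.0554, 0.047], [0.3951, 0.042, 0.047]] mean [ 0.4302 -0.0036  0.047 ]
inner pegs [[0.4679, 0.0386, 0.057], [0.4736, -0.0333, 0.057], [0.3926, -0.0395, 0.057], [0.3868, 0.0311, 0.057]] mean [ 0.4302 -0.0008  0.057 ]
end pegs [[0.4466, 0.0591, 0.057], [0.457, -0.0589, 0.057], [0.413, -0.0619, 0.057], [0.4035, 0.0558, 0.057]] mean [ 0.43   -0.0015  0.057 ]
restA? [[0.4972, -0.0948, 0.026], [0.5003, -0.2255, 0.026], [0.3747, -0.2276, 0.026], [0.3741, -0.0969, 0.026]] mean [ 0.4366 -0.1612  0.026 ]
rest2 [[0.6723, -0.0906, 0.026], [0.6697, -0.2229, 0.026], [0.5442, -0.2175, 0.026], [0.5475, -0.088, 0.026]] mean [ 0.6084 -0.1548  0.026 ]
cleaner [[0.4159, 0.3727, 0.069]] mean [0.4159 0.3727 0.069 ]
```

```bash
cat >> h.py <<'E'
def goal_R(yaw):  # tool z down, tool y axis at angle yaw in world
    y=np.array([np.cos(yaw),np.sin(yaw),0]);z=np.array([0,0,-1.]);x=np.cross(y,z)
    return R.from_matrix(np.c_[x,y,z])
def rows(wps,yaws=None):
    """wps world xyz, yaw deg of tool y; prints rows relative to the current measured pose"""
    s=observe();p0=s['eef_pos'];R0=R.from_rotvec(s['eef_rot'])
    for w in wps:
        d=R0.inv().apply(np.array(w[:3])-p0)/.04
        a=np.degrees((R0.inv()*goal_R(np.radians(w[3]))).as_rotvec())/5
        print(np.r_[d,a].round(3).tolist())
E
python3 - <<'E'
from h import *
s=st()
y=R.from_rotvec(s['eef_rot']).as_matrix()[:,1];print(np.degrees(np.arctan2(y[1],y[0])))
# stereo heights of solder station: view scene crop
i=cv2.imread('pics/scene0.png');crop(i,180,130,190,130,4,'s1')
i=cv2.imread('pics/top0.png');crop(i,210,110,130,120,5,'s2')
E
```

```text
t0.10 pos [ 0.1894 -0.6214  0.2307] z [-3.0e-04  1.1e-03 -1.0e+00] y [ 0.2915 -0.9566 -0.0011] F [-0.6  0.   0.1] T [-0.01  0.03  0.03] w 0.0854 q [-1.322  0.481  1.597  0.     1.065 -0.047]
-73.05072465179222
```

View pics/s1.png

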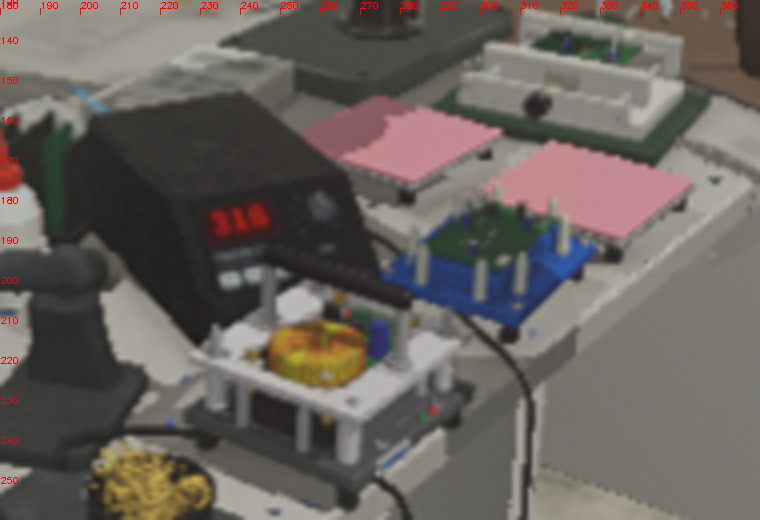

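View pics/s2.png

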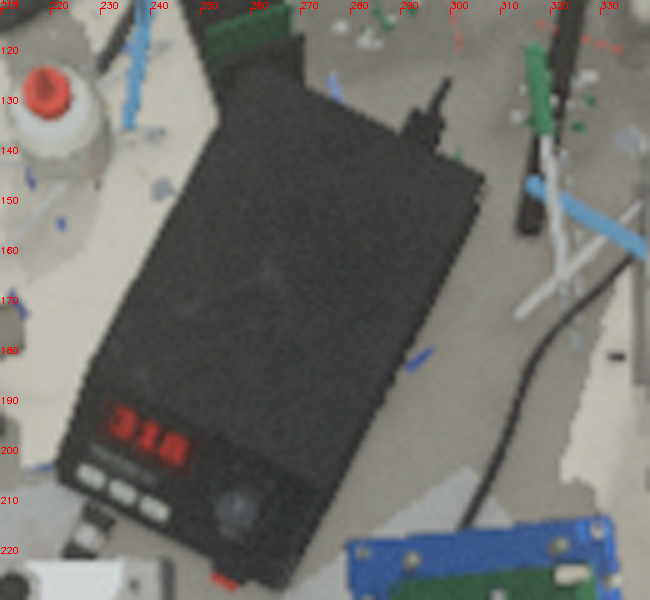

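```bash
python3 - <<'E'
from h import *
A=np.array([[266,175],[228,191]]);B=np.array([[275,210],[229,187.]])
# closest point
for a,b in zip(A,B):
    f=lambda z: ray('scene',[a],z)[0]-ray('top',[b],z)[0]
    zs=np.linspace(0,.2,201);e=[np.linalg.norm(f(z)) for z in zs];k=np.argmin(e);print(zs[k],e[k],ray('top',[b],zs[k]))
az=np.radians(-73)
w=[]
for r in (.6,.555,.51,.47,.44,.44): w.append((r*np.cos(az),r*np.sin(az),.24,-73))
rows(w)
E
```

```text
0.096 0.00539899178446191 [[0.49240104 0.07886472 0.096     ]]
0.07200000000000001 0.006651877375189777 [[0.55133246 0.18729305 0.072     ]]
[0.012, -1.241, -0.23, -0.013, -0.001, -0.01]
[0.011, -2.366, -0.229, -0.013, -0.001, -0.01]
[0.01, -3.491, -0.227, -0.013, -0.001, -0.01]
[0.009, -4.491, -0.226, -0.013, -0.001, -0.01]
[0.009, -5.241, -0.225, -0.013, -0.001, -0.01]
[0.009, -5.241, -0.225, -0.013, -0.001, -0.01]
```

servo_tool(series=[[[0,-1.2,-0.2,0,0,0,1],[0,-2.3,-0.2,0,0,0,1],[0,-3.4,-0.2,0,0,0,1],[0,-4.4,-0.2,0,0,0,1],[0,-5.1,-0.2,0,0,0,1],[0,-5.1,-0.2,0,0,0,1]]])

```text
time: 0.7
eef_pos: [0.1291, -0.4229, 0.2391]
eef_rot: [-3.105, -0.463, 0.0]
force: [-0.1, 0.6, 1.0]
grip_width: 0.0856
```

```bash
python3 - <<'E'
from h import *
s=st()
w=[]
for a in range(-66,18,7): w.append((.447*np.cos(np.radians(a)),.447*np.sin(np.radians(a)),.24,a))
rows(w)
E
```

```text
t0.70 pos [ 0.1291 -0.4229  0.2391] z [-6.0e-04  2.3e-03 -1.0e+00] y [ 0.2915 -0.9566 -0.0024] F [-0.1  0.6  1. ] T [ 0.01 -0.03 -0.01] w 0.0856 q [-1.343  0.18   2.038 -0.     0.926 -0.068]
[1.368, 0.036, -0.022, -0.027, -0.003, -1.411]
[2.709, -0.214, -0.021, -0.027, -0.005, -2.811]
[4.01, -0.625, -0.02, -0.027, -0.006, -4.211]
[5.251, -1.192, -0.019, -0.026, -0.008, -5.611]
[6.414, -1.906, -0.017, -0.026, -0.01, -7.011]
[7.481, -2.757, -0.015, -0.026, -0.011, -8.411]
[8.436, -3.731, -0.012, -0.025, -0.013, -9.811]
[9.266, -4.814, -0.01, -0.024, -0.015, -11.211]
[9.957, -5.991, -0.007, -0.024, -0.016, -12.611]
[10.5, -7.242, -0.004, -0.023, -0.018, -14.011]
[10.886, -8.551, -0.001, -0.022, -0.02, -15.411]
[11.11, -9.897, 0.003, -0.021, -0.021, -16.811]
```

servo_tool(series=[[[1.37,0.04,0,0,0,-1.4,1],[2.71,-0.2,0,0,0,-2.8,1],[4.0,-0.62,0,0,0,-4.2,1],[5.25,-1.2,0,0,0,-5.6,1],[6.4,-1.9,0,0,0,-7,1],[7.5,-2.75,0,0,0,-8.4,1],[8.4,-3.7,0,0,0,-9.8,1],[9.3,-4.8,0,0,0,-11.2,1],[9.95,-6,0,0,0,-12.6,1],[10.5,-7.25,0,0,0,-14,1],[10.9,-8.55,0,0,0,-15.4,1],[11.1,-9.9,0,0,0,-16.8,1]]])

```text
time: 1.9
eef_pos: [0.4425, 0.0315, 0.2393]
eef_rot: [1.993, 2.428, 0.001]
force: [1.3, 0.2, -0.0]
grip_width: 0.0854
```

```bash
python3 - <<'E'
from h import *
s=st()
cv2.imwrite('pics/w0.png',grab_frame('wrist'))
p=camera_params('wrist');print(p['fx'],p['dist_coeffs'])
E
```

```text
t1.90 pos [0.4425 0.0315 0.2393] z [ 0.001  0.    -1.   ] y [0.9808 0.1948 0.001 ] F [ 1.3  0.2 -0. ] T [-0.03  0.01 -0.  ] w 0.0854 q [ 0.003  0.18   2.037  0.     0.924 -0.193]
295.2970462671436 [-0.06428834  0.          0.          0.          0.        ]
```

View pics/w0.png

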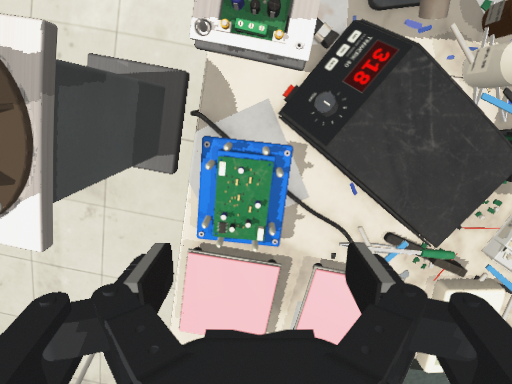

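```bash
python3 - <<'E'
from h import *
i=cv2.imread('pics/w0.png');crop(i,180,125,130,215,3,'w0a');crop(i,190,130,110,120,6,'w0b')
s=st();np.save('w0p.npy',camera_params('wrist'),allow_pickle=True)
rows([(.43,.09,.24,45),(.41,.145,.24,60),(.39,.18,.25,75),(.38,.2,.26,86)])
E
```

```text
t1.95 pos [0.4412 0.0377 0.2393] z [ 1.0e-04  2.3e-03 -1.0e+00] y [9.786e-01 2.057e-01 5.000e-04] F [-1.7  4.   0.1] T [ 0.1   0.09 -0.04] w 0.0856 q [ 0.015  0.179  2.038  0.003  0.924 -0.194]
[1.338, -0.006, -0.015, 0.014, -0.023, -6.625]
[2.786, -0.213, -0.012, 0.017, -0.022, -9.625]
[3.746, -0.522, -0.26, 0.02, -0.02, -12.625]
[4.287, -0.663, -0.509, 0.022, -0.018, -14.825]
```

View pics/w0b.png

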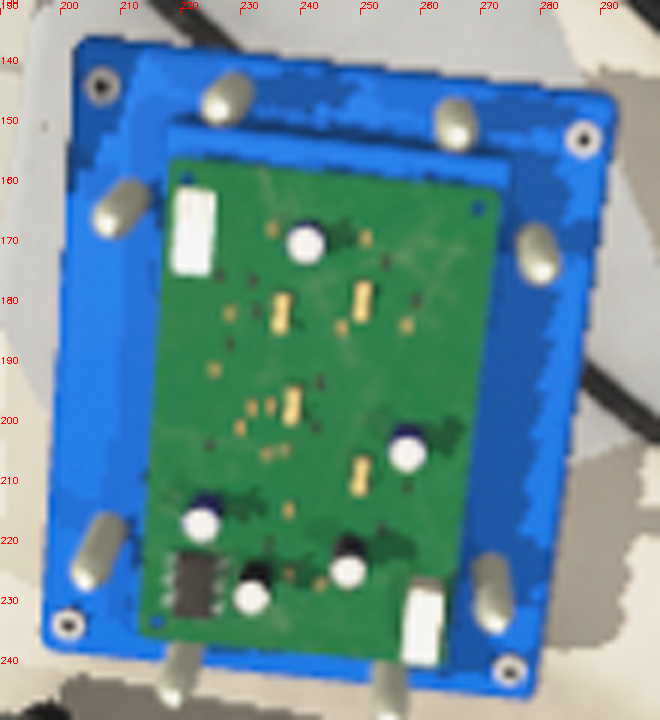

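View pics/w0a.png

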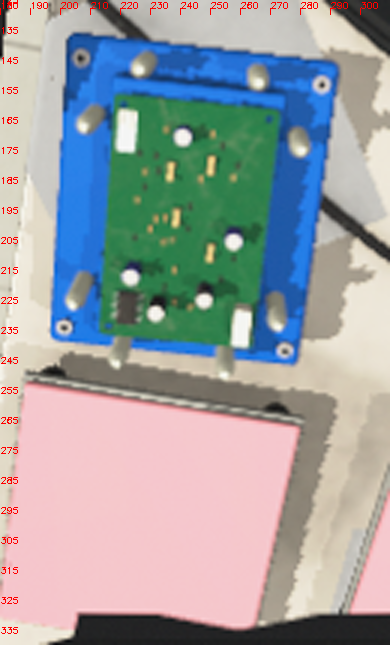

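```bash
cat >> h.py <<'E'
def wristp(pos,rot):
    """wrist camera params for a given eef pose, from the current rigid offset"""
    s=observe();p=dict(camera_params('wrist'))
    Rwc=R.from_rotvec(np.array(p['rvec']).ravel());Re=R.from_rotvec(s['eef_rot'])
    # cam = Rwc w + t ; w = Re e + pe -> cam = A e + b
    A=Rwc*Re;b=Rwc.apply(s['eef_pos'])+np.array(p['tvec']).ravel()
    Rn=A*R.from_rotvec(rot).inv();p['rvec']=Rn.as_rotvec();p['tvec']=b-Rn.apply(pos);return p
def c(pts,x0,y0,k): return np.array(pts,float)/k+[x0,y0]-0.5+0.5/k
def fit(P,M):
    """rigid 2D fit of model pts M to P: returns centre, yaw deg, residual mm"""
    P=np.array(P)[:,:2];M=np.array(M,float);Mc=M-M.mean(0);Pc=P-P.mean(0)
    a=np.arctan2((Mc[:,0]*Pc[:,1]-Mc[:,1]*Pc[:,0]).sum(),(Mc*Pc).sum())
    Rm=np.array([[np.cos(a),-np.sin(a)],[np.sin(a),np.cos(a)]]);t=P.mean(0)-Rm@M.mean(0)
    res=P-(M@Rm.T+t);return t.round(4),round(np.degrees(a),2),(res*1000).round(1).tolist()
E
python3 - <<'E'
from h import *
p=wristp([0.4425,0.0315,0.2393],[1.993,2.428,0.001])
P=ray('wrist',c([[101,86],[584,138],[509,671],[68,625]],190,130,6),.028,p);print(P.round(4).tolist(),P.mean(0))
P=ray('wrist',c([[168,158],[500,192],[443,662],[140,635]],190,130,6),.047,p);print(fit(P,[[-.032,.05],[.032,.05],[.032,-.05],[-.032,-.05]]))
print(camera_params('wrist')['rvec'])
E
```

```text
[[0.3756, 0.0499, 0.028], [0.4721, 0.0583, 0.028], [0.4817, -0.0585, 0.028], [0.3855, -0.0665, 0.028]] [ 0.42872334 -0.00418629  0.028     ]
(array([ 0.4293, -0.0046]), np.float64(5.38), [[0.3, -0.6], [-0.1, -0.8], [-0.8, 0.8], [0.6, 0.6]])
[-2.84712688 -0.29493406 -0.04265747]
```

servo_tool(series=[[[1.34,0,0,0,0,-3,1],[2.1,-0.1,0,0,0,-5,1],[2.8,-0.2,0,0,0,-7,1],[3.3,-0.4,-0.1,0,0,-9,1],[3.75,-0.5,-0.25,0,0,-11,1],[4.1,-0.6,-0.5,0,0,-13,1],[4.3,-0.65,-0.5,0,0,-14.8,1],[4.3,-0.65,-0.5,0,0,-14.8,1],[4.3,-0.65,-0.5,0,0,-14.8,1],[4.3,-0.65,-0.5,0,0,-14.8,1]]])

```text
time: 2.95
eef_pos: [0.3836, 0.1936, 0.2593]
eef_rot: [0.136, 3.139, 0.0]
force: [-0.6, -0.5, -0.5]
grip_width: 0.0852
```

```bash
python3 - <<'E'
from h import *
s=st()
cv2.imwrite('pics/w1.png',grab_frame('wrist'))
st()
E
```

```text
t2.95 pos [0.3836 0.1936 0.2593] z [ 2.e-04  1.e-04 -1.e+00] y [8.620e-02 9.963e-01 1.000e-04] F [-0.6 -0.5 -0.5] T [ 0.02  0.01 -0.03] w 0.0852 q [ 0.397  0.134  2.037  0.     0.97  -1.088]
t3.00 pos [0.3836 0.1935 0.2593] z [ 1.e-04  0.e+00 -1.e+00] y [9.020e-02 9.959e-01 1.000e-04] F [-0.   0.4 -0.7] T [ 0.04  0.02 -0.  ] w 0.0852 q [ 0.397  0.134  2.037 -0.     0.97  -1.084]
```

View pics/w1.png

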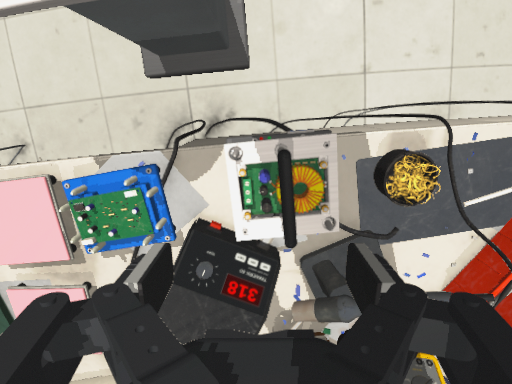

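```bash
python3 - <<'E'
from h import *
i=cv2.imread('pics/w1.png');crop(i,220,125,130,130,6,'w1a');crop(i,50,150,140,115,5,'w1b')
E
```

```text
(no output)
```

View pics/w1a.png

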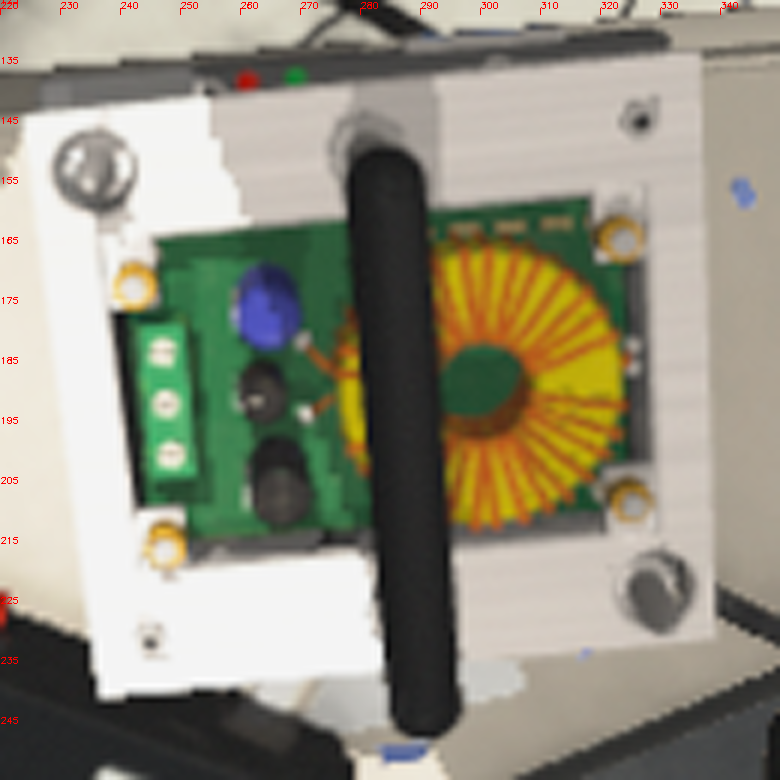

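View pics/w1b.png

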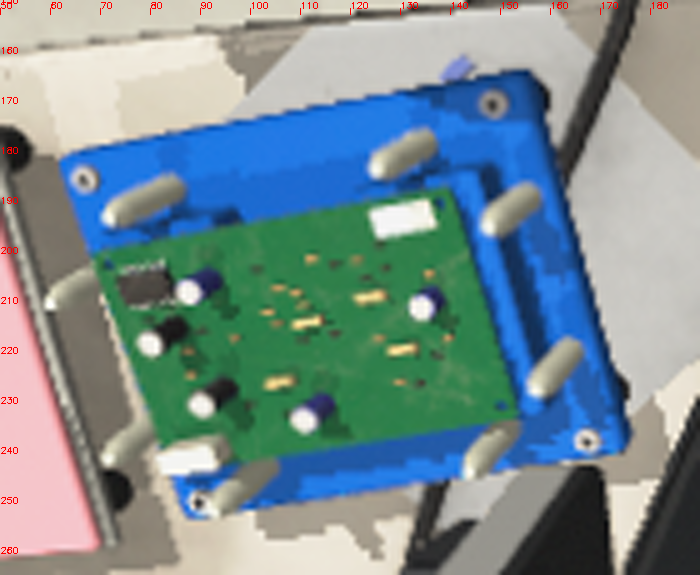

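```bash
python3 - <<'E'
from h import *
p=wristp([0.3836,0.1936,0.2593],observe()['eef_rot'])
P=ray('wrist',c([[20,115],[700,55],[715,638],[97,700]],220,125,6),.065,p);print('plate',fit(P,[[-.06,-.064],[-.06,.064],[.06,.064],[.06,-.064]]))
P=ray('wrist',c([[95,170],[655,591]],220,125,6),.065,p);print('holes',fit(P,[[-.048,-.052],[.048,.052]]))
P=ray('wrist',c([[387,150],[427,735]],220,125,6),.112,p);print('handle',fit(P,[[-.047,0],[.047,0]]))
P=ray('wrist',c([[85,178],[492,103],[587,440],[200,502]],50,150,5),.028,p);print('cradle',fit(P,[[-.048,-.0585],[-.048,.0585],[.048,.0585],[.048,-.0585]]))
P=ray('wrist',c([[97,258],[448,187],[519,415]],50,150,5),.047,p);print('board',fit(P,[[-.032,-.05],[-.032,.05],[.032,.05]]))
E
```

```text
plate (array([0.4075, 0.2202]), np.float64(0.41), [[-0.6, -0.3], [0.5, 0.3], [-0.5, 0.3], [0.6, -0.3]])
holes (array([0.407 , 0.2206]), np.float64(0.12), [[-0.0, -0.1], [0.0, 0.1]])
handle (array([0.4066, 0.2208]), np.float64(0.07), [[-5.8, -0.0], [5.8, 0.0]])
cradle (array([ 0.4286, -0.0051]), np.float64(4.68), [[-0.5, 0.4], [-0.4, -0.3], [0.3, -0.2], [0.7, 0.1]])
board (array([ 0.4291, -0.0046]), np.float64(5.73), [[0.4, 1.5], [0.3, -0.6], [-0.7, -0.9]])
```

```bash
python3 - <<'E'
from h import *
rows([(.4072,.2207,.2,90.3),(.4072,.2207,.090,90.3)])
E
```

```text
[-0.527, 0.73, 1.482, 0.001, 0.001, -1.096]
[-0.527, 0.73, 4.232, 0.001, 0.001, -1.096]
```

servo_tool(series=[[[-0.25,0.4,0.8,0,0,-0.6,1],[-0.527,0.73,1.5,0,0,-1.1,1],[-0.527,0.73,1.5,0,0,-1.1,1],[-0.527,0.73,2.3,0,0,-1.1,1],[-0.527,0.73,3.1,0,0,-1.1,1],[-0.527,0.73,3.8,0,0,-1.1,1],[-0.527,0.73,4.23,0,0,-1.1,1],[-0.527,0.73,4.23,0,0,-1.1,1],[-0.527,0.73,4.23,0,0,-1.1,1]]])

```text
time: 3.9
eef_pos: [0.4069, 0.2205, 0.0909]
eef_rot: [0.009, -3.141, 0.0]
force: [-0.2, 0.5, 0.8]
grip_width: 0.0853
```

```bash
python3 - <<'E'
from h import *
s=st()
cv2.imwrite('pics/t1.png',cv2.resize(grab_frame('scene')[170:290,190:350],None,fx=4,fy=4))
cv2.imwrite('pics/w2.png',grab_frame('wrist'))
E
```

```text
t3.90 pos [0.4069 0.2205 0.0909] z [-1.e-04 -1.e-04 -1.e+00] y [-5.8e-03  1.0e+00 -1.0e-04] F [-0.2  0.5  0.8] T [0.01 0.02 0.02] w 0.0853 q [ 0.431  0.441  2.145 -0.     0.556 -1.146]
```

View pics/t1.png

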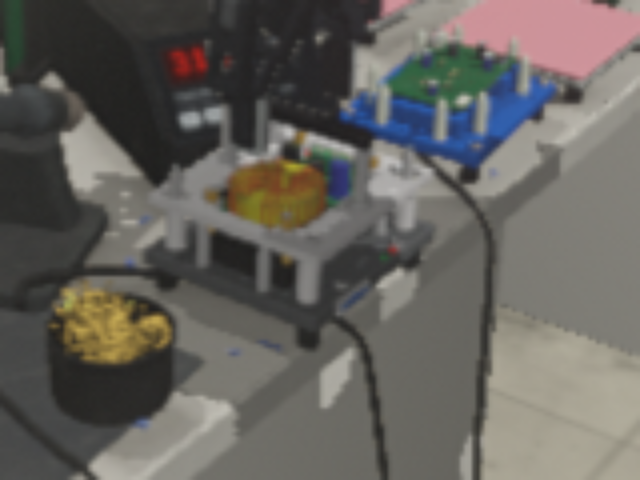

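View pics/w2.png

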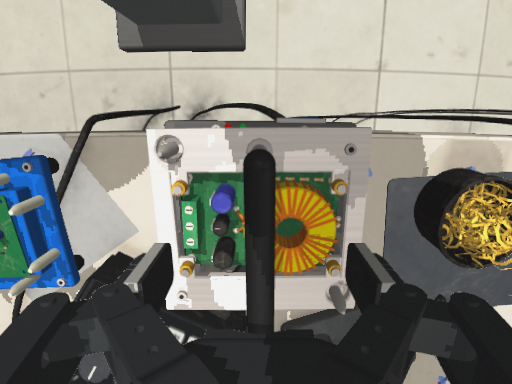

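The handle (x≈260) lies midway between the pads. I'll close the gripper.

servo_tool(series=[[[0,0,0,0,0,0,-1],[0,0,0,0,0,0,-1],[0,0,0,0,0,0,-1],[0,0,0,0,0,0,-1],[0,0,0,0,0,0,-1],[0,0,0,0,0,0,-1],[0,0,0,0,0,0,-1],[0,0,0,0,0,0,-1],[0,0,0,0,0,0,-1],[0,0,0,0,0,0,-1]]])

```text
time: 5.0
eef_pos: [0.4068, 0.2207, 0.0903]
eef_rot: [-0.012, 3.141, 0.0]
force: [-0.9, 0.1, 6.7]
grip_width: 0.012
```

```bash
python3 - <<'E'
from h import *
s=st()
# rests from wrist image w1/w0
p=wristp([0.4425,0.0315,0.2393],[1.993,2.428,0.001])
P=ray('wrist',c([[30,382],[300,424]],180,125,3),.026,p);print(P.round(4))
E
```

```text
t5.00 pos [0.4068 0.2207 0.0903] z [ 4.e-04  2.e-04 -1.e+00] y [-7.8e-03  1.0e+00  2.0e-04] F [-0.9  0.1  6.7] T [-0.05  0.09  0.05] w 0.0120 q [ 0.431  0.442  2.145  0.     0.554 -1.147]
[[ 0.3731 -0.0973  0.026 ]
 [ 0.4957 -0.0942  0.026 ]]
```

servo_tool(series=[[[0,0,-0.2,0,0,0,-1],[0,0,-0.5,0,0,0,-1],[0,0,-0.9,0,0,0,-1],[0,0,-1.4,0,0,0,-1],[0,0,-1.9,0,0,0,-1],[0,0,-2.3,0,0,0,-1],[0,0,-2.5,0,0,0,-1],[0,0,-2.5,0,0,0,-1]]])

```text
time: 5.8
eef_pos: [0.407, 0.2207, 0.191]
eef_rot: [-0.012, 3.14, 0.001]
force: [-0.4, -0.3, -4.1]
grip_width: 0.0118
```

```bash
python3 - <<'E'
from h import *
s=st()
cv2.imwrite('pics/w3.png',grab_frame('wrist'))
rows([(.43,.18,.195,90),(.455,.14,.195,90),(.48,.10,.195,90),(.505,.06,.195,90),(.53,.02,.195,89),(.555,-.02,.195,89),(.575,-.06,.195,89),(.59,-.1,.195,88),(.60,-.13,.195,88),(.607,-.157,.195,88)])
E
```

```text
t5.80 pos [0.407  0.2207 0.191 ] z [ 1.4e-03  7.0e-04 -1.0e+00] y [-7.8e-03  1.0e+00  7.0e-04] F [-0.4 -0.3 -4.1] T [-0.    0.03  0.01] w 0.0118 q [ 0.431  0.273  2.056  0.     0.81  -1.147]
[-0.577, -1.018, -0.12, 0.002, 0.005, 0.09]
[-1.194, -2.023, -0.12, 0.002, 0.005, 0.09]
[-1.811, -3.028, -0.12, 0.002, 0.005, 0.09]
[-2.428, -4.033, -0.12, 0.002, 0.005, 0.09]
[-3.045, -5.038, -0.12, 0.002, 0.005, 0.29]
[-3.662, -6.043, -0.12, 0.002, 0.005, 0.29]
[-4.155, -7.046, -0.12, 0.002, 0.005, 0.29]
[-4.522, -8.049, -0.12, 0.003, 0.005, 0.49]
[-4.766, -8.801, -0.12, 0.003, 0.005, 0.49]
[-4.936, -9.478, -0.12, 0.003, 0.005, 0.49]
```

View pics/w3.png

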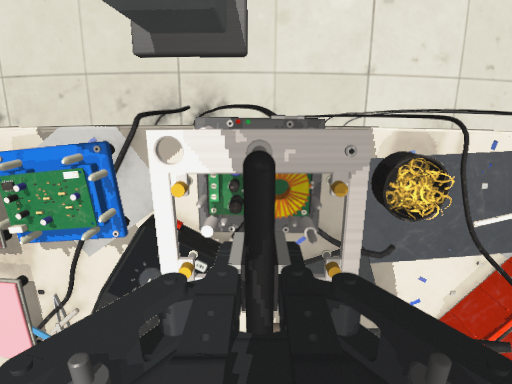

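servo_tool(series=[[[-0.58,-1.02,-0.12,0,0,0,-1],[-1.2,-2.02,-0.12,0,0,0.1,-1],[-1.8,-3.03,-0.12,0,0,0.1,-1],[-2.43,-4.03,-0.12,0,0,0.2,-1],[-3.05,-5.04,-0.12,0,0,0.3,-1],[-3.66,-6.04,-0.12,0,0,0.3,-1],[-4.15,-7.05,-0.12,0,0,0.4,-1],[-4.52,-8.05,-0.12,0,0,0.5,-1],[-4.77,-8.8,-0.12,0,0,0.5,-1],[-4.94,-9.48,-0.12,0,0,0.5,-1],[-4.94,-9.48,-0.12,0,0,0.5,-1],[-4.94,-9.48,-0.12,0,0,0.5,-1]]])

```text
time: 7.05
eef_pos: [0.6064, -0.1574, 0.1934]
eef_rot: [-0.058, -3.139, -0.001]
force: [-0.9, 0.6, -3.6]
grip_width: 0.0119
```

```bash
python3 - <<'E'
from h import *
s=st()
cv2.imwrite('pics/w4.png',grab_frame('wrist'))
i=grab_frame('top');cv2.imwrite('pics/t2.png',i)
print(s['eef_pos'],s['eef_rot'])
E
```

```text
t7.05 pos [ 0.6064 -0.1574  0.1934] z [-2.2e-03  8.0e-04 -1.0e+00] y [3.720e-02 9.993e-01 7.000e-04] F [-0.9  0.6 -3.6] T [ 0.01 -0.01  0.  ] w 0.0119 q [-0.302  0.487  1.689  0.     0.967 -1.836]
[ 0.60639759 -0.15737524  0.19337924] [-5.83962624e-02 -3.13882046e+00 -1.22063426e-03]
```

View pics/w4.png

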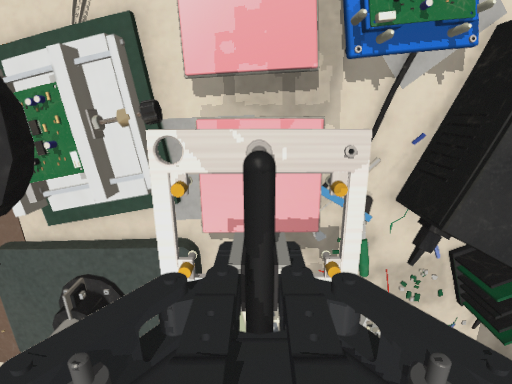

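View pics/t2.png

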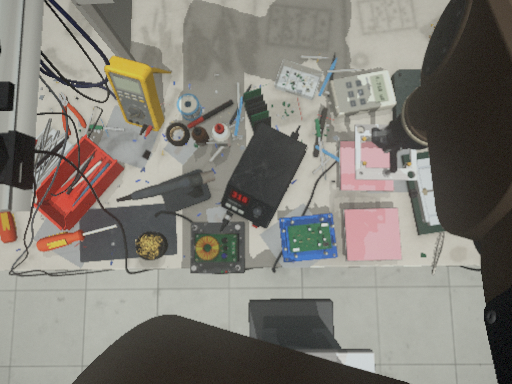

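```bash
python3 - <<'E'
from h import *
p=wristp([0.6064,-0.1574,0.1934],[-5.84e-2,-3.1388,-1.2e-3])
print(ray('wrist',[[197,118],[323,117],[202,232],[322,234]],.026,p).round(4))
rows([(.607,-.157,.06,88),])
E
```

```text
[[ 0.5417 -0.2187  0.026 ]
 [ 0.5456 -0.0897  0.026 ]
 [ 0.6675 -0.2249  0.026 ]
 [ 0.6752 -0.0882  0.026 ]]
[-0.02, -0.02, 3.35, 0.007, -0.019, -0.007]
```

servo_tool(series=[[[-0.02,0.05,0.8,0,0,0,-1],[-0.02,0.05,1.6,0,0,0,-1],[-0.02,0.05,2.3,0,0,0,-1],[-0.02,0.05,2.8,0,0,0,-1],[-0.02,0.05,3.1,0,0,0,-1],[-0.02,0.05,3.25,0,0,0,-1],[-0.02,0.05,3.35,0,0,0,-1],[-0.02,0.05,3.4,0,0,0,-1],[-0.02,0.05,3.4,0,0,0,-1]]])

```text
time: 8.05
eef_pos: [0.6084, -0.1552, 0.0595]
eef_rot: [0.056, 3.14, -0.0]
force: [0.1, 0.5, -2.7]
grip_width: 0.012
```

```bash
python3 - <<'E'
from h import *
s=st()
E
```

```text
t8.05 pos [ 0.6084 -0.1552  0.0595] z [ 9.e-04 -2.e-04 -1.e+00] y [ 3.580e-02  9.994e-01 -2.000e-04] F [ 0.1  0.5 -2.7] T [ 0.18  0.09 -0.06] w 0.0120 q [-0.298  0.654  1.782  0.     0.704 -1.833]
```

Plungers are touching (Fz has changed slightly). I'll lower it further.

servo_tool(series=[[[0,0,0.03,0,0,0,-1],[0,0,0.06,0,0,0,-1],[0,0,0.06,0,0,0,-1]]])

```text
time: 8.35
eef_pos: [0.6085, -0.1553, 0.0573]
eef_rot: [0.056, 3.14, -0.0]
force: [-3.2, 1.7, 6.9]
grip_width: 0.012
```

```bash
python3 - <<'E'
from h import *
s=st()
E
```

```text
t8.35 pos [ 0.6085 -0.1553  0.0573] z [ 1.1e-03 -3.0e-04 -1.0e+00] y [ 3.580e-02  9.994e-01 -3.000e-04] F [-3.2  1.7  6.9] T [0.26 0.37 0.01] w 0.0120 q [-0.298  0.657  1.783  0.     0.7   -1.833]
```

servo_tool(series=[[[0,0,0,0,0,0,1],[0,0,0,0,0,0,1],[0,0,0,0,0,0,1],[0,0,0,0,0,0,1],[0,0,-0.5,0,0,0,1],[0,0,-1.3,0,0,0,1],[0,0,-2.2,0,0,0,1],[0,0,-3.2,0,0,0,1],[0,0,-3.7,0,0,0,1],[0,0,-3.7,0,0,0,1]]])

```text
time: 9.35
eef_pos: [0.6098, -0.1556, 0.2079]
eef_rot: [0.056, 3.136, -0.002]
force: [0.5, 0.4, -0.3]
grip_width: 0.0853
```

```bash
python3 - <<'E'
from h import *
s=st()
cv2.imwrite('pics/w5.png',grab_frame('wrist'))
rows([(.59,-.115,.24,70),(.57,-.07,.24,56),(.545,-.025,.24,42),(.52,.02,.24,28),(.495,.065,.24,14),(.47,.11,.24,5),(.445,.155,.24,1),(.42,.2,.24,0),(.405,.219,.24,0)])
E
```

```text
t9.35 pos [ 0.6098 -0.1556  0.2079] z [ 0.0052 -0.0016 -1.    ] y [ 0.0357  0.9994 -0.0014] F [ 0.5  0.4 -0.3] T [-0.02 -0.02 -0.04] w 0.0853 q [-0.298  0.472  1.675 -0.     0.989 -1.833]
[0.504, 0.992, -0.853, -0.004, 0.032, 3.59]
[1.044, 2.098, -0.856, 0.0, 0.033, 6.39]
[1.709, 3.2, -0.858, 0.004, 0.033, 9.19]
[2.374, 4.302, -0.861, 0.009, 0.033, 11.99]
[3.039, 5.404, -0.863, 0.013, 0.032, 14.79]
[3.704, 6.506, -0.866, 0.016, 0.032, 16.59]
[4.369, 7.607, -0.869, 0.017, 0.032, 17.39]
[5.034, 8.709, -0.871, 0.017, 0.031, 17.59]
[5.425, 9.171, -0.873, 0.017, 0.031, 17.59]
```

View pics/w5.png

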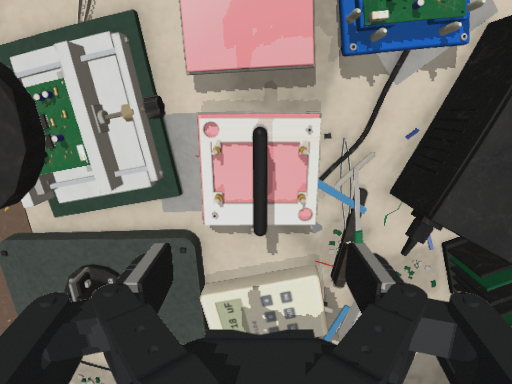

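servo_tool(series=[[[0.5,1,-0.5,0,0,1.6,1],[1.0,2,-0.8,0,0,3.2,1],[1.7,3.1,-0.8,0,0,4.8,1],[2.3,4.2,-0.8,0,0,6.4,1],[2.9,5.2,-0.8,0,0,8,1],[3.5,6.2,-0.8,0,0,9.6,1],[4.1,7.1,-0.8,0,0,11.2,1],[4.6,8,-0.8,0,0,12.8,1],[5.0,8.7,-0.8,0,0,14.4,1],[5.4,9.15,-0.8,0,0,16,1],[5.4,9.15,-0.8,0,0,17.6,1],[5.4,9.15,-0.8,0,0,17.6,1]]])

```text
time: 10.6
eef_pos: [0.4041, 0.2189, 0.2354]
eef_rot: [-2.226, -2.215, 0.003]
force: [0.2, 0.4, -0.3]
grip_width: 0.0854
```

servo_tool(series=[[[0,0,0,0,0,0,1],[0,0,0,0,0,0,1],[0,0,0,0,0,0,1]]])

```text
time: 10.9
eef_pos: [0.4052, 0.2181, 0.2361]
eef_rot: [-2.221, -2.221, 0.001]
force: [-0.4, 0.3, 0.5]
grip_width: 0.0851
```

```bash
python3 - <<'E'
from h import *
s=st()
print(s['eef_rot'])
i=grab_frame('wrist');cv2.imwrite('pics/w6.png',i)
st()
E
```

```text
t10.90 pos [0.4052 0.2181 0.2361] z [-7.e-04 -3.e-04 -1.e+00] y [ 1.e+00 -1.e-04 -7.e-04] F [-0.4  0.3  0.5] T [ 0.02 -0.   -0.06] w 0.0851 q [0.428 0.209 2.008 0.    0.926 0.428]
[-2.22140826e+00 -2.22108214e+00  1.10072553e-03]
t10.95 pos [0.4053 0.2181 0.2362] z [-5.e-04 -2.e-04 -1.e+00] y [ 1.e+00 -4.e-04 -5.e-04] F [ 0.4 -0.5 -0.3] T [-0.06 -0.    0.03] w 0.0854 q [0.428 0.209 2.008 0.    0.926 0.428]
```

View pics/w6.png

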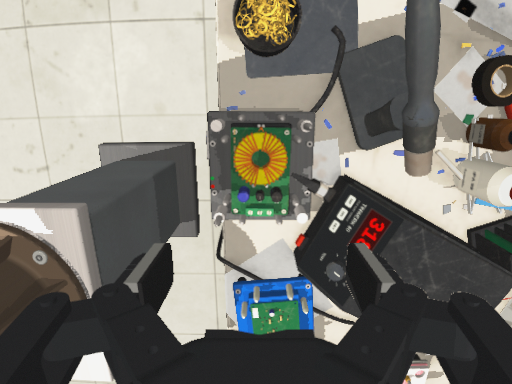

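```bash
python3 - <<'E'
from h import *
i=cv2.imread('pics/w6.png');crop(i,202,105,120,120,6,'w6a')
E
```

```text
(no output)
```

View pics/w6a.png

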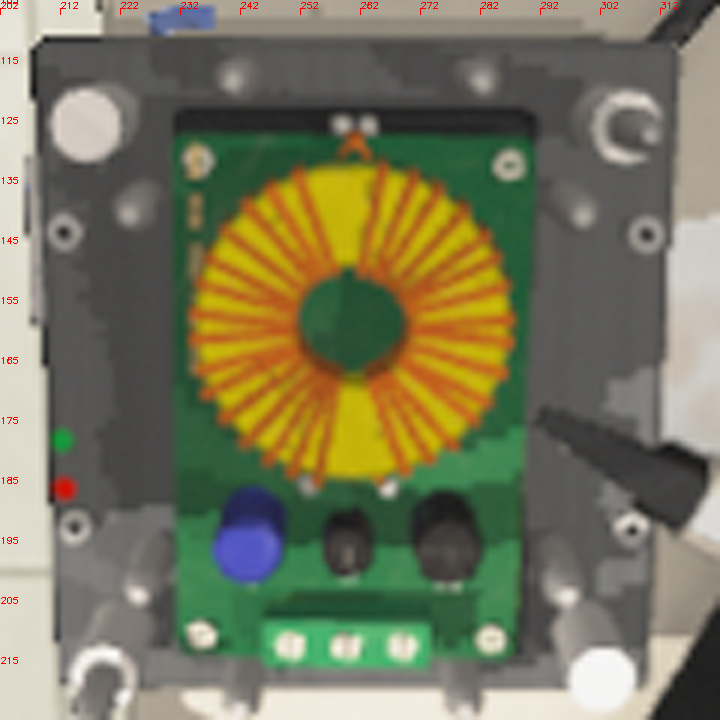

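```bash
python3 - <<'E'
from h import *
i=cv2.imread('pics/w6.png');crop(i,270,150,80,70,8,'w6b')
i=cv2.imread('pics/t2.png');crop(i,185,200,70,75,8,'t2b')
i=grab_frame('scene');cv2.imwrite('pics/s3.png',i);crop(i,190,170,130,100,6,'s3b')
E
```

```text
(no output)
```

View pics/w6b.png

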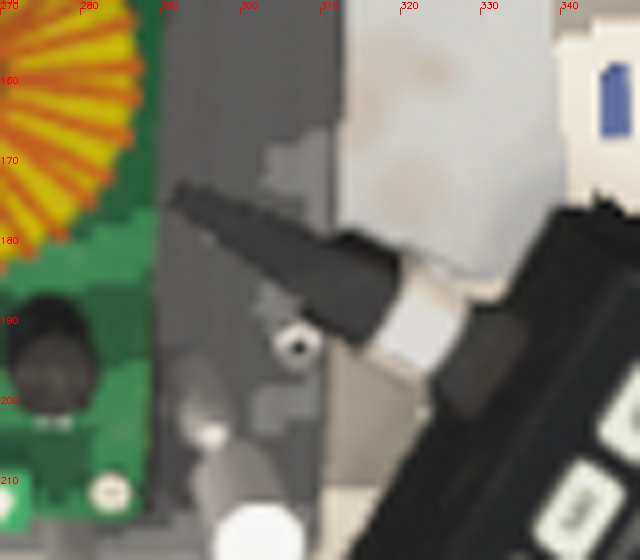

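View pics/t2b.png

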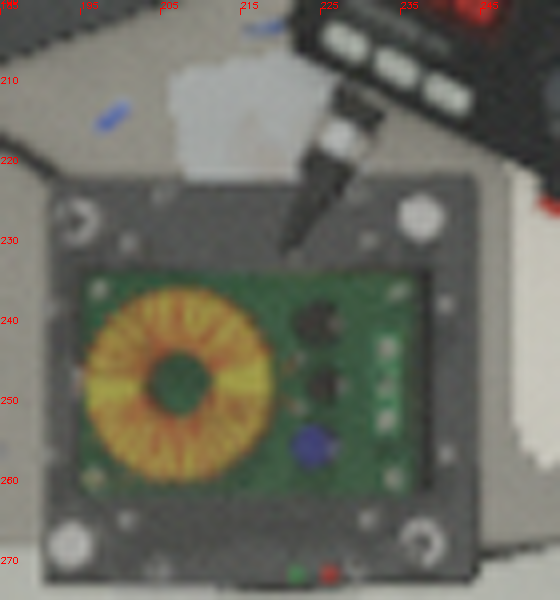

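View pics/s3b.png

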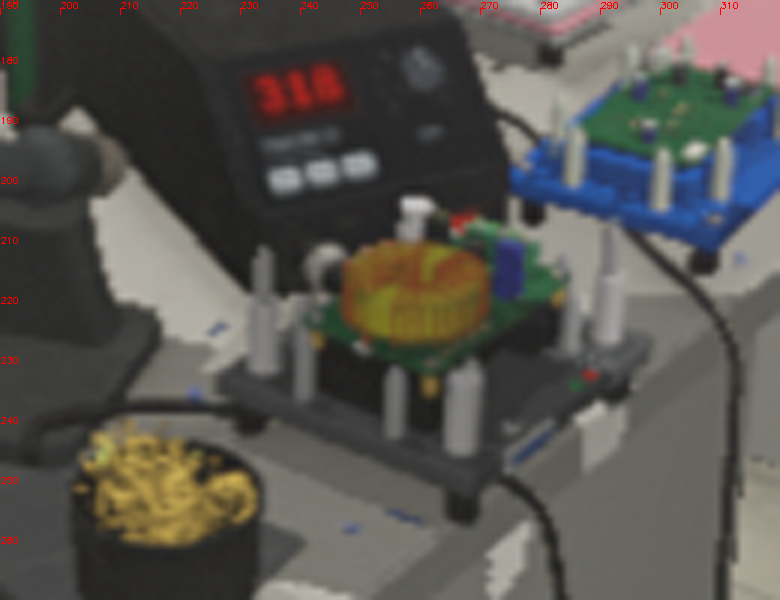

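```bash
python3 - <<'E'
from h import *
p=wristp([0.4052,0.2181,0.2361],[-2.2214,-2.22108,.0011])
for n,a,b in (('tip',(291.4,173.3),(220.5,230.8)),('collar',(322.6,190.8),(227,216.4)),('blackbase',(316,187),(225.5,219.5))):
    zs=np.linspace(0,.2,201)
    e=[np.linalg.norm(ray('wrist',[a],z,p)-ray('top',[b],z)) for z in zs];k=np.argmin(e);print(n,zs[k],e[k],ray('wrist',[a],zs[k],p),ray('top',[b],zs[k]))
a=np.array([[87,125],[625,127],[102,680],[602,680]])
P=ray('wrist',c([[87,125],[603,680]],202,105,6),.059,p);print('posts',P.round(4))
P=ray('wrist',c([[64,233],[646,235],[631,527],[74,527]],202,105,6),.028,p);print('screws',P.round(4).tolist(),P.mean(0))
P=ray('wrist',c([[176,135],[538,135],[520,655],[175,655]],202,105,6),.054,p);print('board',P.round(4).tolist(),fit(P,[[-.033,.05],[.033,.05],[.033,-.05],[-.033,-.05]]))
P=ray('wrist',c([[354,322]],202,105,6),.076,p);print('coil',P)
E
```

```text
tip 0.023 0.0032766829277087635 [[0.44555458 0.21294704 0.023     ]] [[0.44871881 0.21379809 0.023     ]]
collar 0.039 0.0016459677637199947 [[0.48185028 0.1950067  0.039     ]] [[0.48331277 0.1957619  0.039     ]]
blackbase 0.037 0.0018704945907596277 [[0.47405649 0.19918602 0.037     ]] [[0.47585647 0.19969475 0.037     ]]
posts [[0.3602 0.2726 0.059 ]
 [0.4555 0.168  0.059 ]]
screws [[0.3505, 0.2502, 0.028], [0.4651, 0.2497, 0.028], [0.4647, 0.1899, 0.028], [0.3499, 0.19, 0.028]] [0.40755837 0.21994206 0.028     ]
board [[0.3755, 0.2705, 0.054], [0.4405, 0.2705, 0.054], [0.4399, 0.1713, 0.054], [0.3726, 0.1714, 0.054]] (array([0.4071, 0.2209]), np.float64(-0.72), [[0.7, -0.8], [-0.2, -0.0], [0.4, 0.8], [-0.9, 0.0]])
coil [[0.40737645 0.24011034 0.076     ]]
```

servo_tool(series=[[[0,0,0,0,0,0,0.55],[0,0,0,0,0,0,0.55],[0,0,0,0,0,0,0.55],[0,0,0,0,0,0,0.55]]])

```text
time: 11.4
eef_pos: [0.4053, 0.2184, 0.2365]
eef_rot: [2.222, 2.22, 0.0]
force: [-0.0, -0.1, -0.2]
grip_width: 0.0664
```

```bash
python3 - <<'E'
from h import *
s=st();p=camera_params('wrist')
i=grab_frame('wrist')
Re=R.from_rotvec(s['eef_rot'])
h=s['grip_width']/2
for sg in(-1,1):
  for zb,col in((0,(0,0,255)),(.005,(0,255,255)),(.01,(0,255,0)),(.015,(255,0,0))):
    for x in(-.011,.011):
      u=proj('wrist',[s['eef_pos']+Re.apply([x,sg*h,-zb])],p)[0]
      i=cv2.circle(np.ascontiguousarray(i),tuple(np.int32(u.round())),0,col,-1)
cv2.imwrite('pics/w7.png',cv2.resize(i[220:345,130:390],None,fx=3,fy=3,interpolation=0))
E
```

```text
t11.40 pos [0.4053 0.2184 0.2365] z [ 1.e-04  1.e-04 -1.e+00] y [ 1.e+00 -9.e-04  1.e-04] F [-0.  -0.1 -0.2] T [-0.    0.02 -0.05] w 0.0664 q [0.428 0.208 2.007 0.    0.926 0.429]
```

View pics/w7.png

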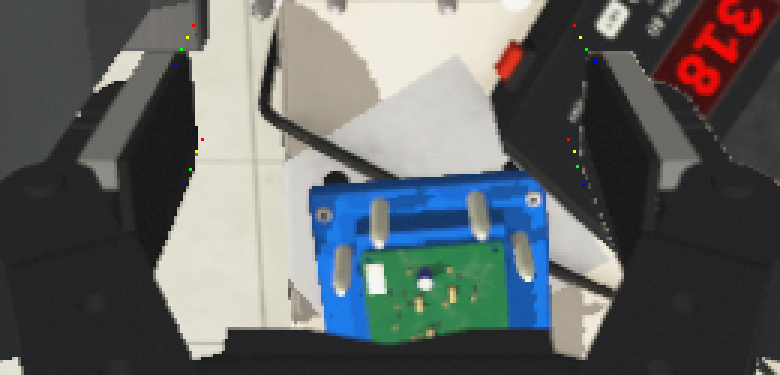

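```bash
python3 - <<'E'
from h import *
rows([(.4073,.228,.12,-0.3),(.4073,.228,.036,-.3)])
E
```

```text
[0.241, 0.049, 2.913, 0.001, -0.0, 0.05]
[0.241, 0.049, 5.013, 0.001, -0.0, 0.05]
```

servo_tool(series=[[[0.12,0.03,1.0,0,0,0.05,0.95],[0.24,0.05,2.0,0,0,0.05,0.95],[0.24,0.05,2.9,0,0,0.05,0.95],[0.24,0.05,3.2,0,0,0.05,0.95],[0.24,0.05,3.2,0,0,0.05,0.95]]])

```text
time: 11.95
eef_pos: [0.4061, 0.2275, 0.1068]
eef_rot: [-2.226, -2.215, 0.005]
force: [0.0, -0.5, 0.7]
grip_width: 0.0831
```

```bash
python3 - <<'E'
from h import *
s=st()
cv2.imwrite('pics/w8.png',grab_frame('wrist'))
rows([(.4073,.228,.036,-.3)])
E
```

```text
t11.95 pos [0.4061 0.2275 0.1068] z [-0.0033 -0.0016 -1.    ] y [ 1.     -0.0052 -0.0033] F [ 0.  -0.5  0.7] T [-0.01 -0.02 -0.01] w 0.0831 q [0.445 0.416 2.125 0.    0.605 0.451]
[0.006, 0.012, 1.801, -0.018, 0.008, -0.001]
```

View pics/w8.png

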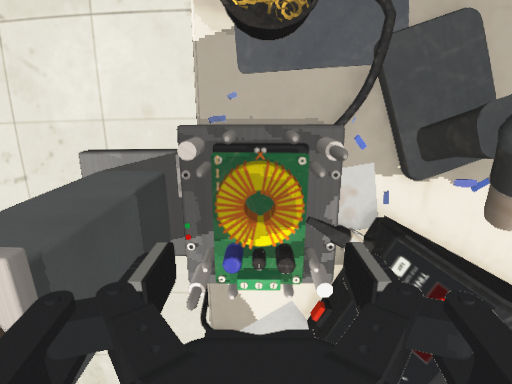

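servo_tool(series=[[[0,0.02,0.6,0,0,0,0.95],[0,0.02,1.1,0,0,0,0.95],[0,0.02,1.5,0,0,0,0.95],[0,0.02,1.77,0,0,0,0.95],[0,0.02,1.77,0,0,0,0.95],[0,0.02,1.77,0,0,0,0.95]]])

```text
time: 12.6
eef_pos: [0.4086, 0.2282, 0.0384]
eef_rot: [2.227, 2.215, 0.001]
force: [-0.3, -0.1, 0.9]
grip_width: 0.0829
```

```bash
python3 - <<'E'
from h import *
s=st()
cv2.imwrite('pics/w9.png',grab_frame('wrist'))
E
```

```text
t12.60 pos [0.4086 0.2282 0.0384] z [ 7.e-04  4.e-04 -1.e+00] y [ 1.0e+00 -5.3e-03  7.0e-04] F [-0.3 -0.1  0.9] T [-0.02 -0.01  0.05] w 0.0829 q [0.445 0.546 2.163 0.    0.431 0.45 ]
```

View pics/w9.png

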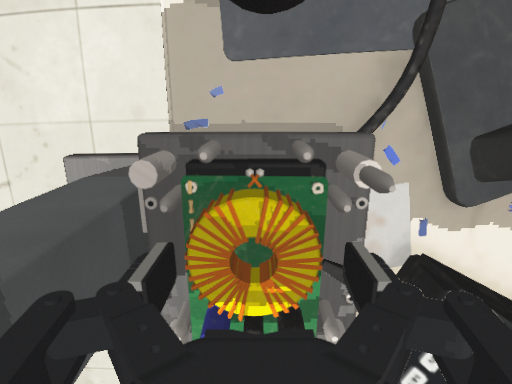

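servo_tool(series=[[[0,-0.03,0.04,0,0,0,0.95],[0,-0.03,0.04,0,0,0,0.6],[0,-0.03,0.04,0,0,0,0.3],[0,-0.03,0.04,0,0,0,-0.5],[0,-0.03,0.04,0,0,0,-1],[0,-0.03,0.04,0,0,0,-1],[0,-0.03,0.04,0,0,0,-1],[0,-0.03,0.04,0,0,0,-1]]])

```text
time: 13.45
eef_pos: [0.4071, 0.2281, 0.037]
eef_rot: [2.227, 2.215, 0.001]
force: [-4.0, -2.7, 21.3]
grip_width: 0.0629
```

```bash
python3 - <<'E'
from h import *
s=st()
E
```

```text
t13.45 pos [0.4071 0.2281 0.037 ] z [ 7.e-04  4.e-04 -1.e+00] y [ 1.0e+00 -5.2e-03  7.0e-04] F [-4.  -2.7 21.3] T [-0.26  0.61 -0.03] w 0.0629 q [0.446 0.548 2.167 0.    0.426 0.451]
```

servo_tool(series=[[[0,0,-0.1,0,0,0,-1],[0,0,-0.25,0,0,0,-1],[0,0,-0.5,0,0,0,-1],[0,0,-0.5,0,0,0,-1]]])

```text
time: 13.85
eef_pos: [0.4076, 0.2283, 0.0574]
eef_rot: [2.227, 2.215, 0.003]
force: [-0.3, -0.1, -1.7]
grip_width: 0.063
```

```bash
python3 - <<'E'
from h import *
s=st()
cv2.imwrite('pics/w10.png',grab_frame('wrist'))
i=grab_frame('scene');crop(i,190,150,130,100,6,'s4')
E
```

```text
t13.85 pos [0.4076 0.2283 0.0574] z [ 1.6e-03  8.0e-04 -1.0e+00] y [ 1.     -0.0053  0.0016] F [-0.3 -0.1 -1.7] T [0.02 0.   0.  ] w 0.0630 q [0.446 0.508 2.157 0.    0.475 0.451]
```

View pics/w10.png

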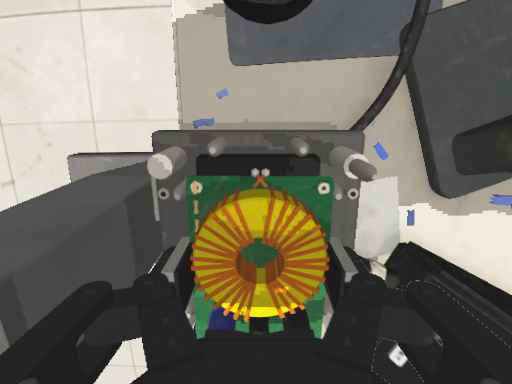

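View pics/s4.png

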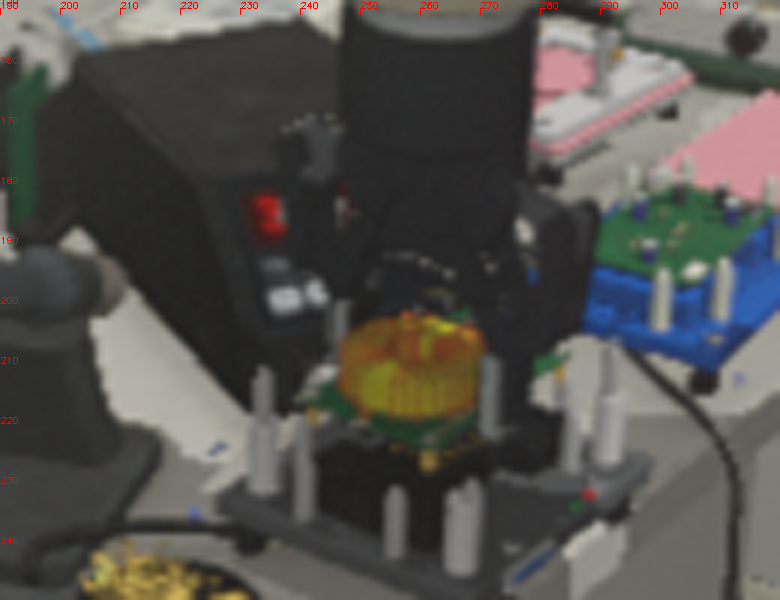

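```bash
python3 - <<'E'
from h import *
rows([(.41,.225,.10,0),(.41,.22,.145,0),(.425,.19,.165,0),(.44,.15,.165,0),(.45,.105,.165,0),(.455,.06,.165,0),(.455,.015,.165,0),(.452,-.03,.165,0),(.447,-.07,.165,0),(.441,-.11,.165,.5),(.436,-.1545,.165,1)])
E
```

```text
[-0.078, 0.071, -1.087, 0.01, -0.005, -0.06]
[-0.202, 0.073, -2.212, 0.01, -0.005, -0.06]
[-0.95, 0.452, -2.712, 0.01, -0.005, -0.06]
[-1.948, 0.832, -2.712, 0.01, -0.005, -0.06]
[-3.072, 1.088, -2.713, 0.01, -0.005, -0.06]
[-4.196, 1.219, -2.713, 0.01, -0.005, -0.06]
[-5.321, 1.225, -2.713, 0.01, -0.005, -0.06]
[-6.446, 1.156, -2.714, 0.01, -0.005, -0.06]
[-7.447, 1.036, -2.715, 0.01, -0.005, -0.06]
[-8.448, 0.892, -2.715, 0.01, -0.005, -0.16]
[-9.561, 0.772, -2.716, 0.01, -0.005, -0.26]
```

servo_tool(series=[[[0,0.07,-1.1,0,0,0,-1],[-0.2,0.07,-2.2,0,0,0,-1],[-0.95,0.45,-2.7,0,0,0,-1],[-1.95,0.83,-2.7,0,0,0,-1],[-3.07,1.1,-2.7,0,0,0,-1],[-4.2,1.22,-2.7,0,0,0,-1],[-5.3,1.22,-2.7,0,0,0,-1],[-6.45,1.16,-2.7,0,0,0,-1],[-7.45,1.04,-2.7,0,0,-0.1,-1],[-8.45,0.89,-2.7,0,0,-0.2,-1],[-9.56,0.77,-2.7,0,0,-0.25,-1],[-9.56,0.77,-2.7,0,0,-0.25,-1]]])

```text
time: 15.15
eef_pos: [0.4354, -0.159, 0.164]
eef_rot: [2.207, 2.235, -0.001]
force: [0.5, 1.1, -1.0]
grip_width: 0.0624
```

```bash
python3 - <<'E'
from h import *
s=st()
cv2.imwrite('pics/w11.png',grab_frame('wrist'))
rows([(.436,-.1545,.021,1)])
E
```

```text
t15.15 pos [ 0.4354 -0.159   0.164 ] z [ 6.e-04 -1.e-03 -1.e+00] y [9.999e-01 1.260e-02 6.000e-04] F [ 0.5  1.1 -1. ] T [-0.03 -0.05  0.03] w 0.0624 q [-4.150e-01  3.150e-01  2.083e+00 -1.000e-03  7.430e-01 -4.270e-01]
[0.059, 0.021, 3.571, -0.002, 0.001, -0.058]
```

View pics/w11.png

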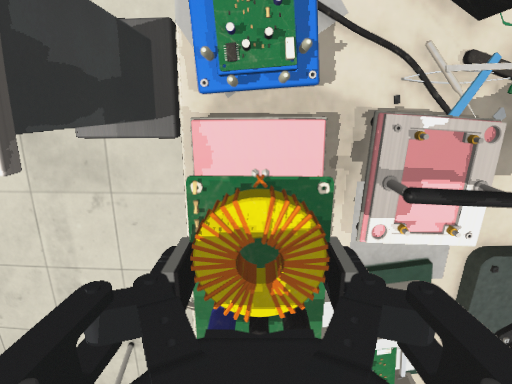

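servo_tool(series=[[[0.05,0.02,0.9,0,0,0,-1],[0.05,0.02,1.8,0,0,0,-1],[0.05,0.02,2.5,0,0,0,-1],[0.05,0.02,3.0,0,0,0,-1],[0.05,0.02,3.3,0,0,0,-1],[0.05,0.02,3.45,0,0,0,-1],[0.05,0.02,3.5,0,0,0,-1],[0.05,0.02,3.5,0,0,0,-1]]])

```text
time: 16.0
eef_pos: [0.4368, -0.1525, 0.0245]
eef_rot: [2.202, 2.24, 0.0]
force: [0.2, 0.1, -1.0]
grip_width: 0.0629
```

```bash
python3 - <<'E'
from h import *
s=st()
E
```

```text
t16.00 pos [ 0.4368 -0.1525  0.0245] z [ 5.e-04 -2.e-04 -1.e+00] y [9.999e-01 1.680e-02 5.000e-04] F [ 0.2  0.1 -1. ] T [-0.03 -0.01  0.02] w 0.0629 q [-0.401  0.571  2.181  0.     0.39  -0.418]
```

servo_tool(series=[[[0,0,0.04,0,0,0,-1],[0,0,0.08,0,0,0,-1],[0,0,0.1,0,0,0,-1],[0,0,0.1,0,0,0,-1]]])

```text
time: 16.4
eef_pos: [0.437, -0.1528, 0.0211]
eef_rot: [2.202, 2.239, 0.001]
force: [-2.9, 2.5, 21.3]
grip_width: 0.0625
```

```bash
python3 - <<'E'
from h import *
s=st()
cv2.imwrite('pics/w12.png',grab_frame('wrist'))
i=grab_frame('scene');crop(i,260,130,110,90,7,'s5')
E
```

```text
t16.40 pos [ 0.437  -0.1528  0.0211] z [ 1.4e-03 -6.0e-04 -1.0e+00] y [0.9999 0.0165 0.0014] F [-2.9  2.5 21.3] T [ 0.28  0.4  -0.08] w 0.0625 q [-0.402  0.578  2.182  0.     0.38  -0.418]
```

View pics/s5.png

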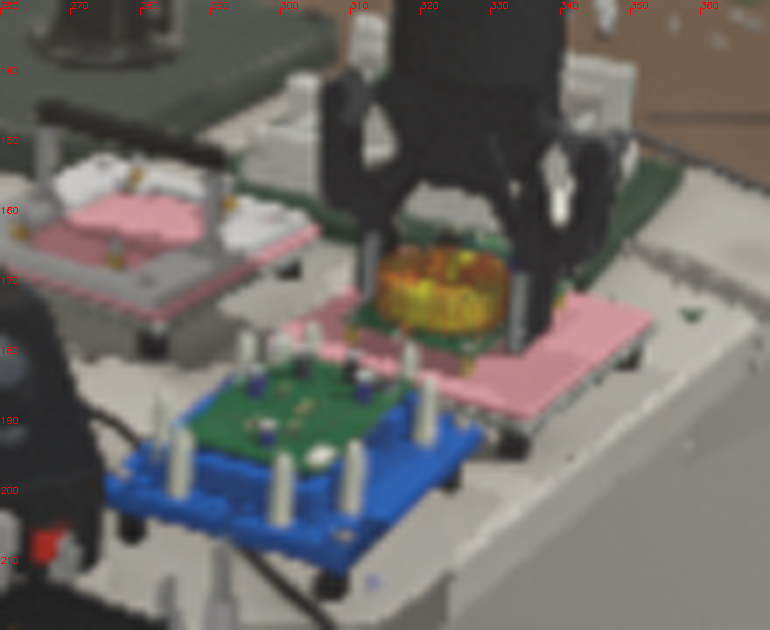

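servo_tool(series=[[[0,0,-0.03,0,0,0,0.6],[0,0,-0.03,0,0,0,1],[0,0,-0.03,0,0,0,1],[0,0,-0.03,0,0,0,1],[0,0,-0.4,0,0,0,1],[0,0,-1.2,0,0,0,1],[0,0,-2.2,0,0,0,1],[0,0,-3.2,0,0,0,1],[0,0,-3.2,0,0,0,1]]])

```text
time: 17.4
eef_pos: [0.4388, -0.1535, 0.1523]
eef_rot: [2.199, 2.235, 0.004]
force: [0.9, -0.1, -1.3]
grip_width: 0.0854
```

```bash
python3 - <<'E'
from h import *
s=st();print(s['eef_rot'])
cv2.imwrite('pics/w13.png',grab_frame('wrist'))
rows([(.441,-.115,.16,2),(.443,-.08,.16,3),(.437,-.04,.16,5),(.4287,0,.16,5)])
E
```

```text
t17.40 pos [ 0.4388 -0.1535  0.1523] z [ 0.0063 -0.0027 -1.    ] y [0.9998 0.0165 0.0062] F [ 0.9 -0.1 -1.3] T [0.02 0.02 0.  ] w 0.0854 q [-0.402  0.333  2.096  0.     0.706 -0.418]
[2.19853898 2.23521129 0.00394979]
[0.953, 0.094, -0.244, 0.049, 0.023, -0.21]
[1.827, 0.159, -0.245, 0.049, 0.023, -0.41]
[2.829, 0.025, -0.248, 0.049, 0.024, -0.81]
[3.832, -0.166, -0.25, 0.049, 0.024, -0.81]
```

View pics/w13.png

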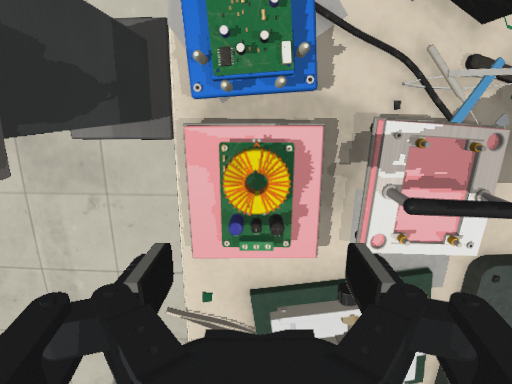

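Coil board is lying flat on rest A at about (257,195). Next I'll go above the cradle.

servo_tool(series=[[[0.9,0.1,-0.25,0,0,-0.2,1],[1.8,0.16,-0.25,0,0,-0.4,1],[2.8,0.05,-0.25,0,0,-0.8,1],[3.83,-0.16,-0.25,0,0,-0.8,1],[3.83,-0.16,-0.25,0,0,-0.8,1],[3.83,-0.16,-0.25,0,0,-0.8,1],[3.83,-0.16,-0.25,0,0,-0.8,1]]])

```text
time: 18.15
eef_pos: [0.4275, 0.0001, 0.1576]
eef_rot: [-2.123, -2.315, 0.001]
force: [-0.1, -0.6, 0.6]
grip_width: 0.0858
```

```bash
python3 - <<'E'
from h import *
s=st();print(s['eef_rot'])
cv2.imwrite('pics/w14.png',grab_frame('wrist'))
E
```

```text
t18.15 pos [4.275e-01 1.000e-04 1.576e-01] z [-7.e-04 -0.e+00 -1.e+00] y [ 9.963e-01  8.620e-02 -7.000e-04] F [-0.1 -0.6  0.6] T [-0.02  0.01 -0.02] w 0.0858 q [-0.071  0.281  2.162 -0.     0.699 -0.157]
[-2.12326541e+00 -2.31481051e+00  7.87389625e-04]
```

View pics/w14.png

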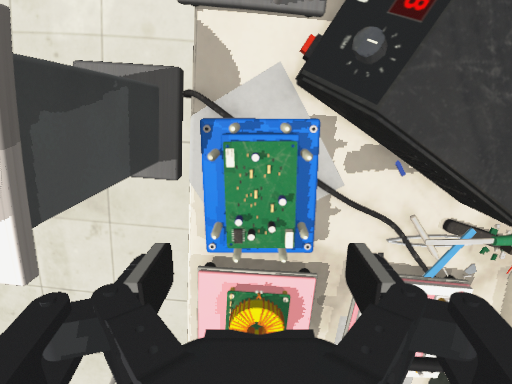

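```bash
python3 - <<'E'
from h import *
i=cv2.imread('pics/w14.png');crop(i,195,110,130,160,5,'w14a')
E
```

```text
(no output)
```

View pics/w14a.png

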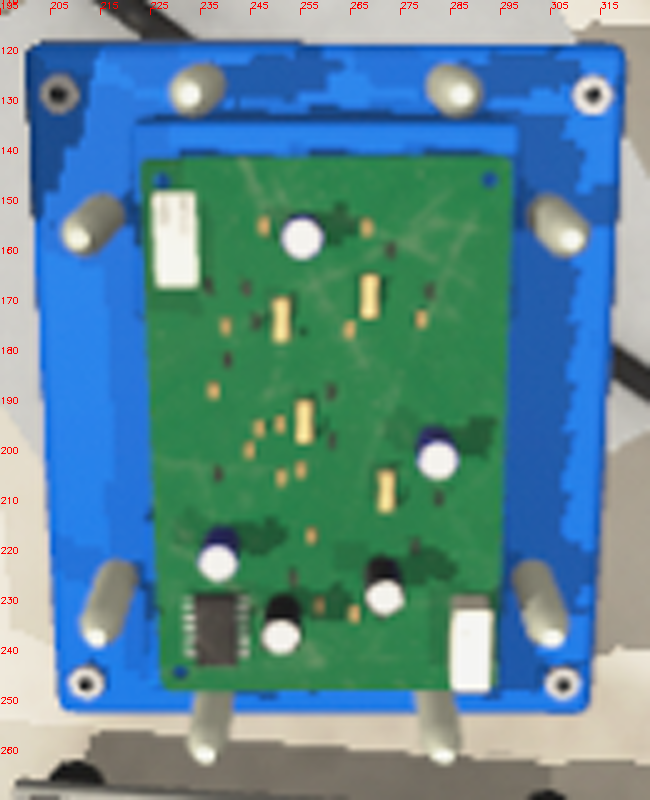

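```bash
python3 - <<'E'
from h import *
p=wristp([0.4275,0.0001,0.1576],[-2.12326541,-2.31481051,7.874e-4])
P=ray('wrist',c([[57,94],[593,95],[564,683],[86,683]],195,110,5),.028,p);print('cradle',fit(P,[[-.048,.0585],[.048,.0585],[.048,-.0585],[-.048,-.0585]]))
P=ray('wrist',c([[141,158],[514,157],[495,690],[160,690]],195,110,5),.047,p);print('board',fit(P,[[-.032,.05],[.032,.05],[.032,-.05],[-.032,-.05]]))
rows([(.429,.0,.03,5.0)])
E
```

```text
cradle (array([ 0.4289, -0.0041]), np.float64(4.9), [[-0.6, 0.0], [0.6, -0.1], [0.6, 0.1], [-0.5, -0.0]])
board (array([ 0.4294, -0.0049]), np.float64(4.97), [[0.3, -0.2], [-0.2, -0.2], [-0.3, 0.1], [0.3, 0.3]])
[0.002, 0.037, 3.192, -0.006, 0.0, -0.02]
```

servo_tool(series=[[[0.0,0.04,0.8,0,0,0,1],[0.0,0.04,1.6,0,0,0,1],[0.0,0.04,2.3,0,0,0,1],[0.0,0.04,2.8,0,0,0,1],[0.0,0.04,3.1,0,0,0,1],[0.0,0.04,3.15,0,0,0,1],[0.0,0.04,3.15,0,0,0,1],[0.0,0.04,3.15,0,0,0,1]]])

```text
time: 19.0
eef_pos: [0.4296, 0.0002, 0.0326]
eef_rot: [2.124, 2.314, 0.001]
force: [-0.6, -0.0, -0.2]
grip_width: 0.0855
```

```bash
python3 - <<'E'
from h import *
s=st()
cv2.imwrite('pics/w15.png',grab_frame('wrist'))
rows([(.4291,-.0007,.03,5.0)])
E
```

```text
t19.00 pos [4.296e-01 2.000e-04 3.260e-02] z [ 7.e-04 -1.e-04 -1.e+00] y [9.963e-01 8.550e-02 7.000e-04] F [-0.6 -0.  -0.2] T [ 0.06 -0.02  0.02] w 0.0855 q [-0.07   0.531  2.251 -0.     0.358 -0.156]
[-0.025, -0.016, 0.068, 0.012, 0.002, -0.017]
```

View pics/w15.png

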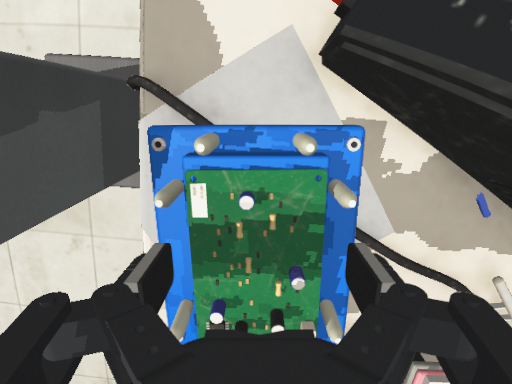

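servo_tool(series=[[[-0.02,-0.02,0.06,0,0,0,1],[-0.02,-0.02,0.06,0,0,0,0.6],[-0.02,-0.02,0.06,0,0,0,0],[-0.02,-0.02,0.06,0,0,0,-1],[-0.02,-0.02,0.06,0,0,0,-1],[-0.02,-0.02,0.06,0,0,0,-1],[-0.02,-0.02,0.06,0,0,0,-1],[-0.02,-0.02,0.06,0,0,0,-1]]])

```text
time: 19.85
eef_pos: [0.4286, -0.0002, 0.0305]
eef_rot: [2.123, 2.315, 0.001]
force: [-3.1, -0.6, 23.0]
grip_width: 0.061
```

servo_tool(series=[[[0,0,-0.1,0,0,0,-1],[0,0,-0.25,0,0,0,-1],[0,0,-0.6,0,0,0,-1],[0,0,-0.8,0,0,0,-1],[0,0,-0.8,0,0,0,-1]]])

```text
time: 20.35
eef_pos: [0.4291, -0.0002, 0.0627]
eef_rot: [2.122, 2.314, 0.002]
force: [-0.3, 0.3, 0.1]
grip_width: 0.0607
```

```bash
python3 - <<'E'
from h import *
s=st()
cv2.imwrite('pics/w16.png',grab_frame('wrist'))
i=grab_frame('scene');crop(i,260,130,110,90,7,'s6')
E
```

```text
t20.35 pos [ 4.291e-01 -2.000e-04  6.270e-02] z [ 2.e-03 -1.e-04 -1.e+00] y [0.9963 0.0863 0.0019] F [-0.3  0.3  0.1] T [ 0.08  0.02 -0.01] w 0.0607 q [-0.071  0.466  2.237  0.     0.436 -0.158]
```

View pics/w16.png

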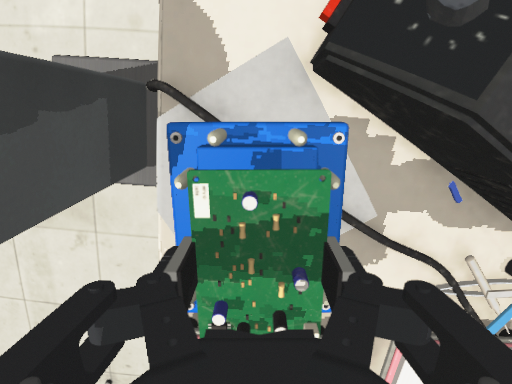

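View pics/s6.png

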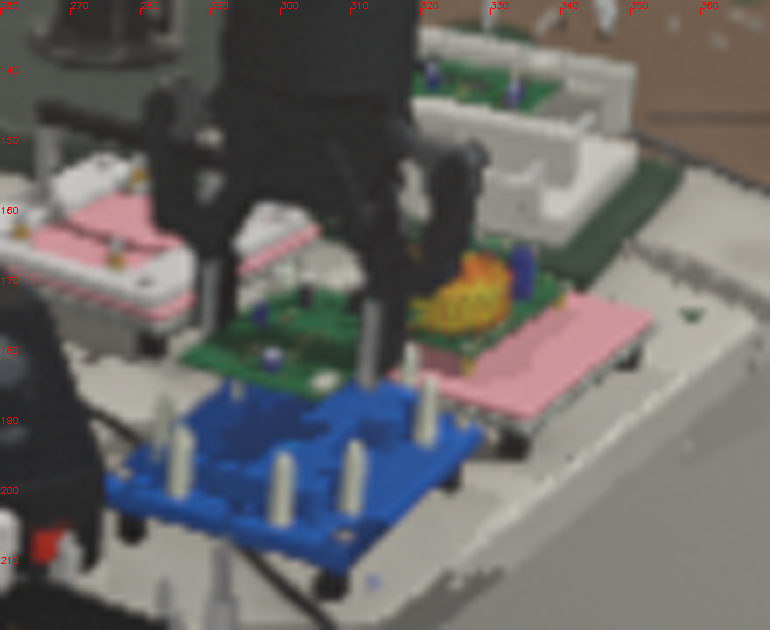

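```bash
python3 - <<'E'
from h import *
rows([(.435,0,.10,5),(.445,.02,.145,5),(.453,.06,.165,4),(.45,.105,.165,3),(.44,.145,.165,2),(.425,.185,.165,1),(.4075,.2247,.165,0)])
E
```

```text
[-0.008, 0.161, -0.955, 0.008, 0.001, -0.01]
[0.468, 0.454, -2.08, 0.008, 0.001, -0.01]
[1.447, 0.739, -2.58, 0.008, 0.001, 0.19]
[2.575, 0.762, -2.58, 0.008, 0.001, 0.39]
[3.592, 0.599, -2.58, 0.008, 0.001, 0.59]
[4.621, 0.312, -2.58, 0.008, 0.001, 0.79]
[5.648, -0.039, -2.581, 0.008, 0.001, 0.99]
```

servo_tool(series=[[[0,0.16,-1,0,0,0,-1],[0.4,0.4,-2.0,0,0,0,-1],[1.3,0.74,-2.58,0,0,0.2,-1],[2.4,0.76,-2.58,0,0,0.4,-1],[3.4,0.6,-2.58,0,0,0.6,-1],[4.4,0.35,-2.58,0,0,0.8,-1],[5.2,0.12,-2.58,0,0,1,-1],[5.65,-0.04,-2.58,0,0,1,-1],[5.65,-0.04,-2.58,0,0,1,-1],[5.65,-0.04,-2.58,0,0,1,-1],[5.65,-0.04,-2.58,0,0,1,-1]]])

```text
time: 21.55
eef_pos: [0.4074, 0.2242, 0.1646]
eef_rot: [-2.223, -2.22, 0.001]
force: [-0.3, -0.6, -0.4]
grip_width: 0.0607
```

```bash
python3 - <<'E'
from h import *
s=st();print(s['eef_rot'])
cv2.imwrite('pics/w17.png',grab_frame('wrist'))
rows([(.4075,.2247,.031,0)])
E
```

```text
t21.55 pos [0.4074 0.2242 0.1646] z [-4.e-04 -3.e-04 -1.e+00] y [ 1.0e+00 -1.3e-03 -4.0e-04] F [-0.3 -0.6 -0.4] T [-0.01 -0.03 -0.02] w 0.0607 q [ 0.438  0.317  2.078 -0.     0.747  0.439]
[-2.22281982e+00 -2.21995681e+00  8.33495432e-04]
[0.016, -0.0, 3.342, -0.003, 0.003, -0.021]
```

View pics/w17.png

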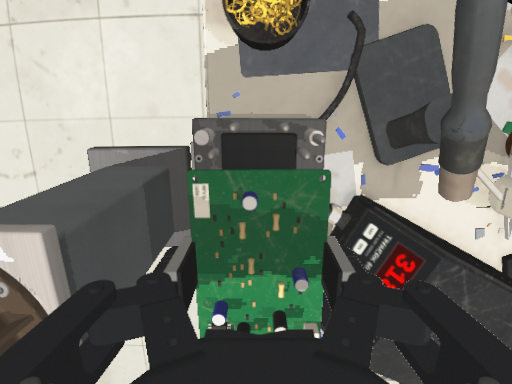

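servo_tool(series=[[[0.01,0,0.8,0,0,0,-1],[0.01,0,1.6,0,0,0,-1],[0.01,0,2.3,0,0,0,-1],[0.01,0,2.7,0,0,0,-1],[0.01,0,2.7,0,0,0,-1],[0.01,0,2.7,0,0,0,-1]]])

```text
time: 22.2
eef_pos: [0.4075, 0.2247, 0.0571]
eef_rot: [-2.223, -2.219, 0.001]
force: [0.1, -0.5, -0.6]
grip_width: 0.0612
```

```bash
python3 - <<'E'
from h import *
s=st();print(s['eef_rot'])
cv2.imwrite('pics/w18.png',grab_frame('wrist'))
i=grab_frame('scene');crop(i,190,150,130,100,6,'s7')
rows([(.4075,.2247,.031,0)])
E
```

```text
t22.20 pos [0.4075 0.2247 0.0571] z [-6.e-04 -3.e-04 -1.e+00] y [ 1.0e+00 -1.9e-03 -6.0e-04] F [ 0.1 -0.5 -0.6] T [-0.01 -0.01 -0.01] w 0.0612 q [ 0.439  0.508  2.159 -0.     0.476  0.441]
[-2.22337712e+00 -2.21921627e+00  9.35042721e-04]
[-0.013, -0.015, 0.67, 0.014, -0.007, -0.017]
```

View pics/w18.png

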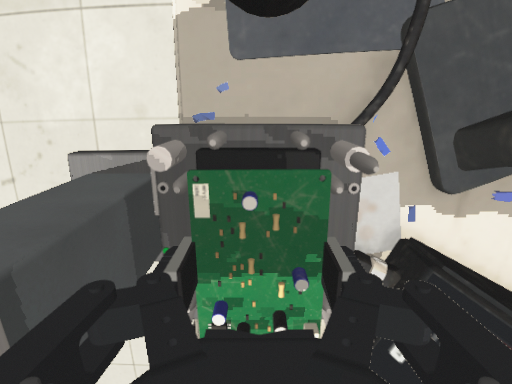

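View pics/s7.png

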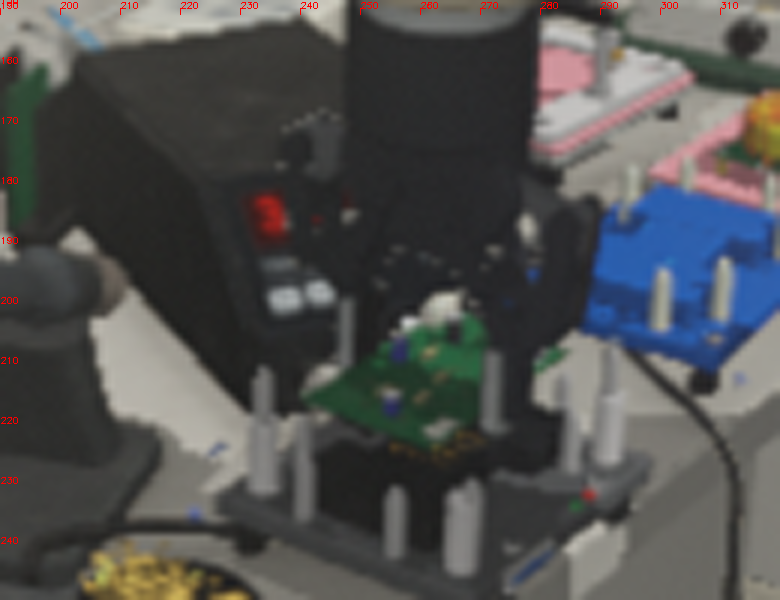

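servo_tool(series=[[[-0.01,0,0.2,0,0,0,-1],[-0.01,0,0.4,0,0,0,-1],[-0.01,0,0.55,0,0,0,-1],[-0.01,0,0.62,0,0,0,-1],[-0.01,0,0.62,0,0,0,-1]]])

```text
time: 22.8
eef_pos: [0.4069, 0.2247, 0.0315]
eef_rot: [-2.222, -2.22, 0.002]
force: [-0.6, 0.2, 0.3]
grip_width: 0.0611
```

```bash
python3 - <<'E'
from h import *
s=st()
E
```

```text
t22.80 pos [0.4069 0.2247 0.0315] z [-1.e-03 -5.e-04 -1.e+00] y [ 1.e+00 -9.e-04 -1.e-03] F [-0.6  0.2  0.3] T [0.01 0.05 0.01] w 0.0611 q [0.439 0.558 2.172 0.    0.413 0.44 ]
```

servo_tool(series=[[[0,0,0.03,0,0,0,-1],[0,0,0.04,0,0,0,-1],[0,0,0.04,0,0,0,-1]]])

```text
time: 23.1
eef_pos: [0.4074, 0.2249, 0.0308]
eef_rot: [2.222, 2.22, 0.0]
force: [-2.0, -1.0, 4.4]
grip_width: 0.0609
```

```bash
python3 - <<'E'
from h import *
s=st()
E
```

```text
t23.10 pos [0.4074 0.2249 0.0308] z [ 2.e-04  1.e-04 -1.e+00] y [ 1.e+00 -8.e-04  2.e-04] F [-2.  -1.   4.4] T [-0.08  0.21  0.01] w 0.0609 q [ 0.439  0.56   2.172 -0.     0.409  0.44 ]
```

Contact is right at the expected height. I'll release with a modest opening and rise.

servo_tool(series=[[[0,0,0,0,0,0,0.6],[0,0,0,0,0,0,0.8],[0,0,0,0,0,0,0.8],[0,0,-0.15,0,0,0,0.8],[0,0,-0.5,0,0,0,0.8],[0,0,-1.2,0,0,0,0.8],[0,0,-2.2,0,0,0,1],[0,0,-3.2,0,0,0,1],[0,0,-3.5,0,0,0,1],[0,0,-3.5,0,0,0,1],[0,0,-3.5,0,0,0,1]]])

```text
time: 24.2
eef_pos: [0.4072, 0.2247, 0.1706]
eef_rot: [2.222, 2.22, 0.001]
force: [-0.2, -0.1, 0.4]
grip_width: 0.0857
```

```bash
python3 - <<'E'
from h import *
s=st();print(s['eef_rot'])
i=grab_frame('wrist');cv2.imwrite('pics/w19.png',i);crop(i,190,105,140,150,5,'w19a')
rows([(.425,.185,.165,0),(.44,.145,.165,0),(.45,.105,.165,0),(.455,.06,.165,0),(.455,.015,.165,0),(.452,-.03,.165,0),(.447,-.07,.165,0),(.441,-.11,.165,.5),(.437,-.1528,.165,1)])
E
```

```text
t24.20 pos [0.4072 0.2247 0.1706] z [ 4.e-04  1.e-04 -1.e+00] y [ 1.e+00 -9.e-04  4.e-04] F [-0.2 -0.1  0.4] T [-0.02 -0.01  0.08] w 0.0857 q [ 0.439  0.307  2.073 -0.     0.761  0.44 ]
[2.22227662e+00 2.22033170e+00 6.32922975e-04]
[-0.989, 0.454, 0.125, -0.008, 0.004, -0.01]
[-1.989, 0.83, 0.125, -0.008, 0.004, -0.01]
[-2.988, 1.081, 0.125, -0.008, 0.004, -0.01]
[-4.113, 1.207, 0.126, -0.008, 0.004, -0.01]
[-5.238, 1.208, 0.126, -0.008, 0.004, -0.01]
[-6.363, 1.134, 0.127, -0.008, 0.004, -0.01]
[-7.364, 1.01, 0.127, -0.008, 0.004, -0.01]
[-8.364, 0.861, 0.127, -0.008, 0.004, -0.11]
[-9.434, 0.761, 0.128, -0.008, 0.004, -0.21]
```

View pics/w19a.png

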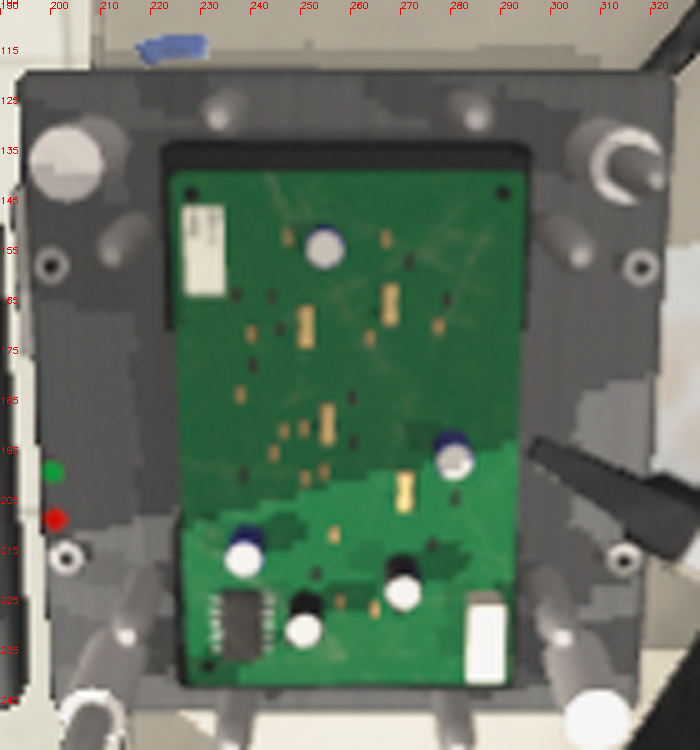

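The flat board lies centred on the seat, between the pegs. Next I'll fetch the coil board.

servo_tool(series=[[[-1,0.45,0.1,0,0,0,1],[-2,0.83,0.1,0,0,0,1],[-3,1.08,0.1,0,0,0,1],[-4.1,1.2,0.1,0,0,0,1],[-5.2,1.2,0.1,0,0,0,1],[-6.3,1.13,0.1,0,0,0,1],[-7.3,1,0.1,0,0,-0.1,1],[-8.3,0.86,0.1,0,0,-0.2,1],[-9.43,0.76,0.1,0,0,-0.2,1],[-9.43,0.76,0.1,0,0,-0.2,1],[-9.43,0.76,0.1,0,0,-0.2,1],[-9.43,0.76,0.1,0,0,-0.2,1]]])

```text
time: 25.45
eef_pos: [0.4368, -0.1516, 0.1657]
eef_rot: [-2.202, -2.239, 0.001]
force: [0.0, -0.5, 0.3]
grip_width: 0.0857
```

```bash
python3 - <<'E'
from h import *
s=st();print(s['eef_rot'])
i=grab_frame('wrist');cv2.imwrite('pics/w20.png',i);crop(i,180,110,150,150,5,'w20a')
rows([(.437,-.1528,.021,1)])
E
```

```text
t25.45 pos [ 0.4368 -0.1516  0.1657] z [-1.7e-03  9.0e-04 -1.0e+00] y [ 0.9999  0.0166 -0.0017] F [ 0.  -0.5  0.3] T [0.03 0.02 0.06] w 0.0857 q [-0.4    0.312  2.081  0.     0.75  -0.417]
[-2.20162836e+00 -2.23851957e+00  8.53466506e-04]
[-0.038, 0.004, 3.623, -0.015, -0.008, -0.0]
```

View pics/w20a.png

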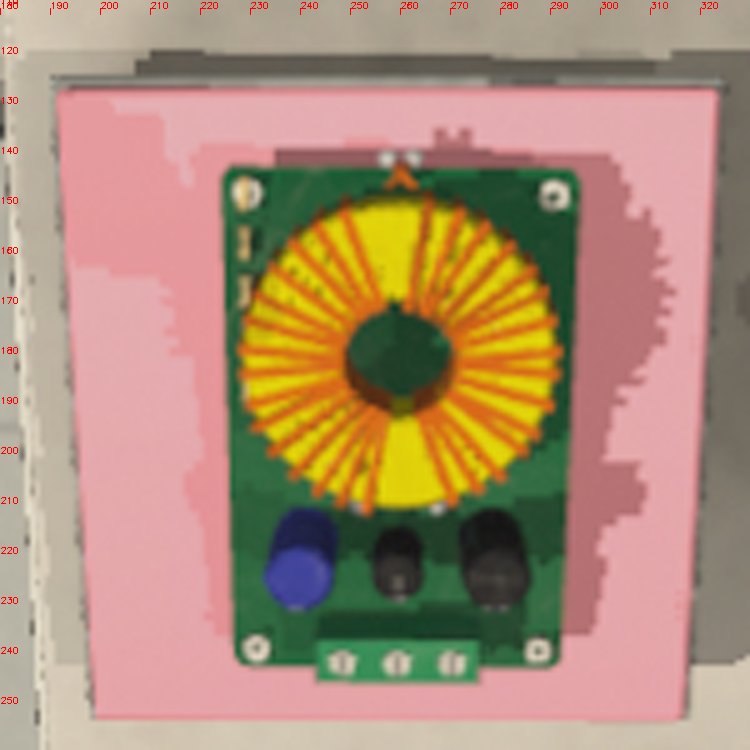

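```bash
python3 - <<'E'
from h import *
p=wristp([0.4368,-0.1516,0.1657],[-2.20162836,-2.23851957,8.53e-4])
P=ray('wrist',c([[222,169],[580,169],[560,667],[234,667],[397,684],[397,160]],180,110,5),.038,p);print(P.round(4).tolist(),P[:4].mean(0))
E
```

```text
[[0.4047, -0.1111, 0.038], [0.4699, -0.11, 0.038], [0.4709, -0.2091, 0.038], [0.4054, -0.2102, 0.038], [0.4382, -0.2134, 0.038], [0.4365, -0.109, 0.038]] [ 0.43770134 -0.16013011  0.038     ]
```

servo_tool(series=[[[-0.03,0,0.9,0,0,0,1],[-0.03,0,1.8,0,0,0,1],[-0.03,0.01,2.6,0,0,0,1],[-0.03,0.01,3.2,0,0,0,1],[-0.03,0.01,3.55,0,0,0,1],[-0.03,0.01,3.6,0,0,0,1],[-0.03,0.01,3.6,0,0,0,1],[-0.03,0.01,3.6,0,0,0,1]]])

```text
time: 26.3
eef_pos: [0.4383, -0.1533, 0.0232]
eef_rot: [2.201, 2.24, 0.001]
force: [-0.3, -0.4, -0.3]
grip_width: 0.0856
```

```bash
python3 - <<'E'
from h import *
s=st()
E
```

```text
t26.30 pos [ 0.4383 -0.1533  0.0232] z [ 9.e-04 -4.e-04 -1.e+00] y [9.998e-01 1.740e-02 9.000e-04] F [-0.3 -0.4 -0.3] T [ 0.01 -0.   -0.01] w 0.0856 q [-0.402  0.574  2.178  0.     0.389 -0.419]
```

servo_tool(series=[[[0,-0.02,0.04,0,0,0,1],[0,-0.02,0.04,0,0,0,0.6],[0,-0.02,0.04,0,0,0,0],[0,-0.02,0.04,0,0,0,-1],[0,-0.02,0.04,0,0,0,-1],[0,-0.02,0.04,0,0,0,-1],[0,-0.02,0.04,0,0,0,-1],[0,-0.02,0.04,0,0,0,-1]]])

```text
time: 27.1
eef_pos: [0.4373, -0.1538, 0.0219]
eef_rot: [2.202, 2.239, 0.001]
force: [-3.2, 3.3, 21.4]
grip_width: 0.0634
```

servo_tool(series=[[[0,0,-0.1,0,0,0,-1],[0,0,-0.25,0,0,0,-1],[0,0,-0.6,0,0,0,-1],[0,0,-1.2,0,0,0,-1],[0,0,-2,0,0,0,-1],[0,0,-2.8,0,0,0,-1],[0,0,-3.2,0,0,0,-1],[0,0,-3.2,0,0,0,-1],[0,0,-3.2,0,0,0,-1]]])

```text
time: 28.0
eef_pos: [0.4369, -0.1536, 0.149]
eef_rot: [2.203, 2.239, 0.0]
force: [0.2, 0.3, -1.5]
grip_width: 0.0629
```

```bash
python3 - <<'E'
from h import *
s=st()
cv2.imwrite('pics/w21.png',grab_frame('wrist'))
rows([(.443,-.12,.16,2),(.443,-.08,.16,3),(.437,-.04,.16,4),(.4285,.0036,.16,4.9),(.4285,.0036,.06,4.9)])
E
```

```text
t28.00 pos [ 0.4369 -0.1536  0.149 ] z [ 6.e-04 -2.e-04 -1.e+00] y [9.999e-01 1.650e-02 6.000e-04] F [ 0.2  0.3 -1.5] T [0.01 0.06 0.02] w 0.0629 q [-0.404  0.339  2.098  0.     0.704 -0.42 ]
[0.834, 0.175, -0.29, -0.007, -0.003, -0.211]
[1.834, 0.191, -0.289, -0.006, -0.003, -0.411]
[2.837, 0.058, -0.289, -0.006, -0.003, -0.611]
[3.93, -0.137, -0.289, -0.006, -0.003, -0.791]
[3.929, -0.136, 2.211, -0.006, -0.003, -0.791]
```

View pics/w21.png

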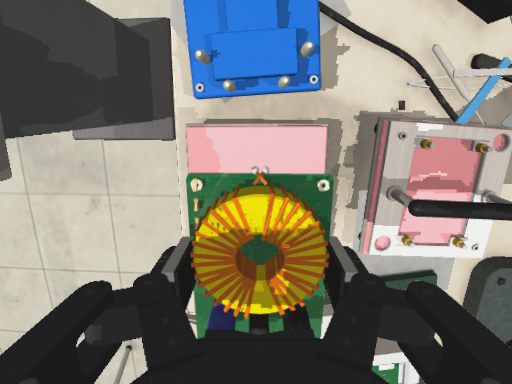

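servo_tool(series=[[[0.8,0.17,-0.2,0,0,-0.2,-1],[1.7,0.19,-0.2,0,0,-0.4,-1],[2.6,0.08,-0.2,0,0,-0.6,-1],[3.4,-0.05,-0.2,0,0,-0.78,-1],[3.9,-0.14,-0.2,0,0,-0.78,-1],[3.9,-0.14,-0.2,0,0,-0.78,-1],[3.9,-0.14,0.4,0,0,-0.78,-1],[3.9,-0.14,1.2,0,0,-0.78,-1],[3.9,-0.14,2.0,0,0,-0.78,-1],[3.9,-0.14,2.1,0,0,-0.78,-1],[3.9,-0.14,2.1,0,0,-0.78,-1],[3.9,-0.14,2.1,0,0,-0.78,-1]]])

```text
time: 29.25
eef_pos: [0.4293, 0.002, 0.0656]
eef_rot: [2.126, 2.313, 0.0]
force: [0.1, -0.5, -1.0]
grip_width: 0.0626
```

```bash
python3 - <<'E'
from h import *
s=st()
cv2.imwrite('pics/w22.png',grab_frame('wrist'))
i=grab_frame('scene');crop(i,260,130,110,90,7,'s8')
rows([(.4283,.0026,.0385,4.9)])
E
```

```text
t29.25 pos [0.4293 0.002  0.0656] z [ 4.e-04 -0.e+00 -1.e+00] y [9.964e-01 8.420e-02 4.000e-04] F [ 0.1 -0.5 -1. ] T [ 0.01 -0.03  0.01] w 0.0626 q [-0.066  0.46   2.234 -0.     0.447 -0.15 ]
[0.016, -0.034, 0.688, 0.021, 0.003, -0.011]
```

View pics/w22.png

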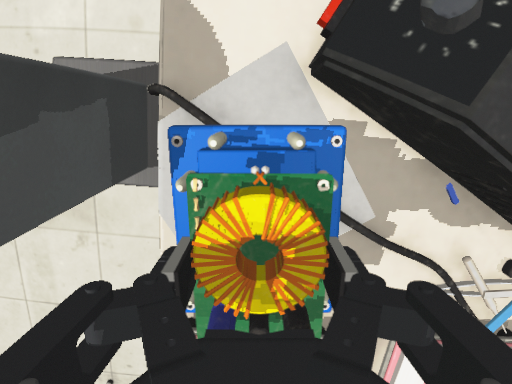

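View pics/s8.png

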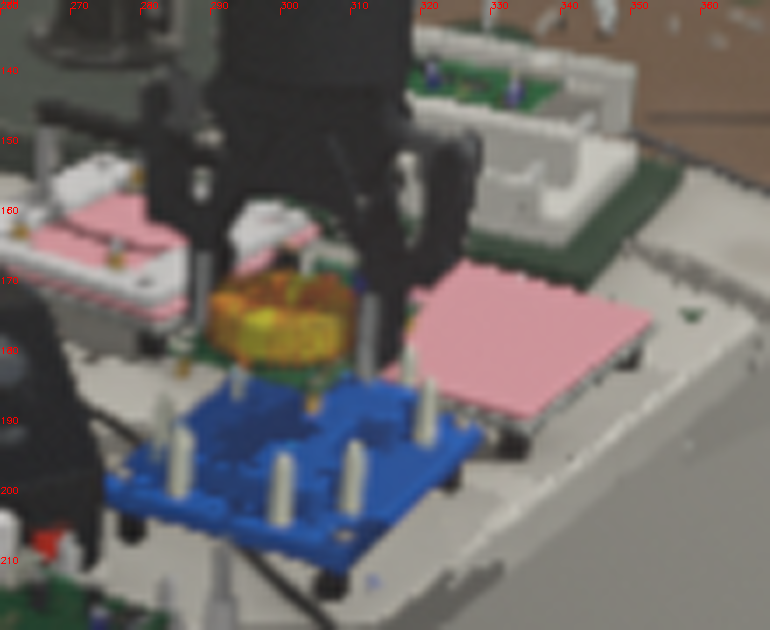

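servo_tool(series=[[[0.01,-0.03,0.15,0,0,0,-1],[0.01,-0.03,0.35,0,0,0,-1],[0.01,-0.03,0.52,0,0,0,-1],[0.01,-0.03,0.62,0,0,0,-1],[0.01,-0.03,0.66,0,0,0,-1],[0.01,-0.03,0.66,0,0,0,-1]]])

```text
time: 29.95
eef_pos: [0.4272, 0.0026, 0.0383]
eef_rot: [-2.125, -2.313, 0.001]
force: [-2.1, 0.3, 2.7]
grip_width: 0.0629
```

```bash
python3 - <<'E'
from h import *
s=st()
E
```

```text
t29.95 pos [0.4272 0.0026 0.0383] z [-1.e-03  1.e-04 -1.e+00] y [ 0.9964  0.0845 -0.001 ] F [-2.1  0.3  2.7] T [ 0.05  0.2  -0.01] w 0.0629 q [-0.065  0.518  2.252  0.     0.372 -0.15 ]
```

servo_tool(series=[[[0,0,0.02,0,0,0,-1],[0,0,0.02,0,0,0,-1],[0,0,0,0,0,0,0.6],[0,0,0,0,0,0,0.9],[0,0,0,0,0,0,1],[0,0,0,0,0,0,1],[0,0,-0.3,0,0,0,1],[0,0,-1,0,0,0,1],[0,0,-2,0,0,0,1],[0,0,-3,0,0,0,1],[0,0,-3.3,0,0,0,1],[0,0,-3.3,0,0,0,1]]])

```text
time: 31.15
eef_pos: [0.4288, 0.0025, 0.1724]
eef_rot: [2.123, 2.311, 0.004]
force: [0.2, 0.5, -1.0]
grip_width: 0.0853
```

```bash
python3 - <<'E'
from h import *
s=st();print(s['eef_rot'])
i=grab_frame('wrist');cv2.imwrite('pics/w23.png',i);crop(i,190,100,140,160,5,'w23a')
i=grab_frame('scene');crop(i,230,130,140,90,5,'s9')
rows([(.46,-.02,.18,14),(.49,-.045,.2,24),(.52,-.07,.2,36),(.55,-.095,.2,48),(.575,-.12,.2,60),(.595,-.14,.2,70),(.6085,-.1553,.2,80),(.6085,-.1553,.2,88)])
E
```

```text
t31.15 pos [0.4288 0.0025 0.1724] z [ 4.e-03 -2.e-04 -1.e+00] y [0.9964 0.0845 0.0039] F [ 0.2  0.5 -1. ] T [-0.01 -0.03  0.07] w 0.0853 q [-0.065  0.256  2.148  0.     0.734 -0.15 ]
[2.12340889 2.31113349 0.0039407 ]
[-0.631, 0.764, -0.244, 0.002, 0.0, -1.83]
[-1.317, 1.459, -0.744, 0.002, 0.001, -3.83]
[-2.003, 2.153, -0.744, 0.002, 0.001, -6.23]
[-2.689, 2.848, -0.744, 0.002, 0.001, -8.63]
[-3.365, 3.418, -0.744, 0.001, 0.001, -11.03]
[-3.905, 3.874, -0.743, 0.001, 0.001, -13.03]
[-4.315, 4.177, -0.743, 0.001, 0.001, -15.03]
[-4.315, 4.177, -0.743, 0.001, 0.001, -16.63]
```

View pics/w23a.png

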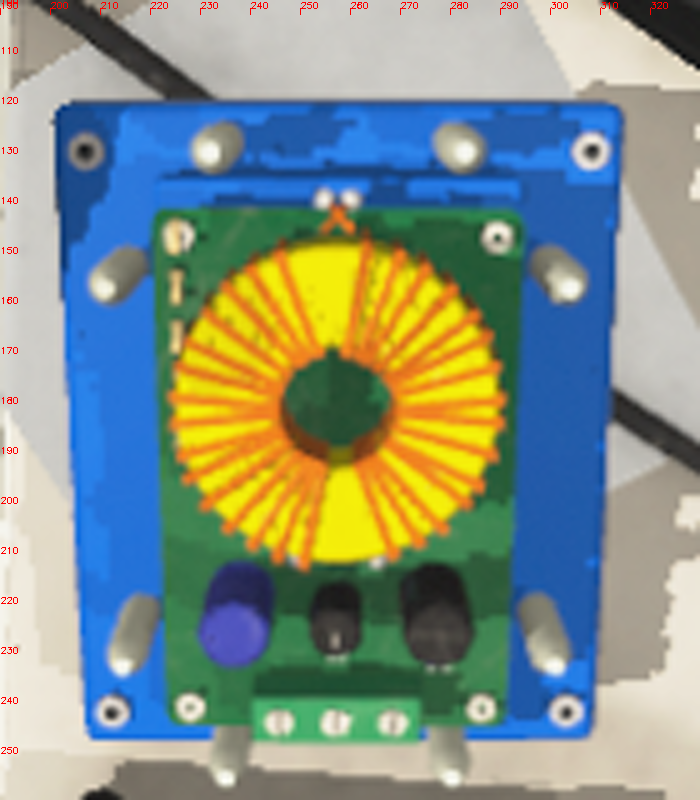

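View pics/s9.png

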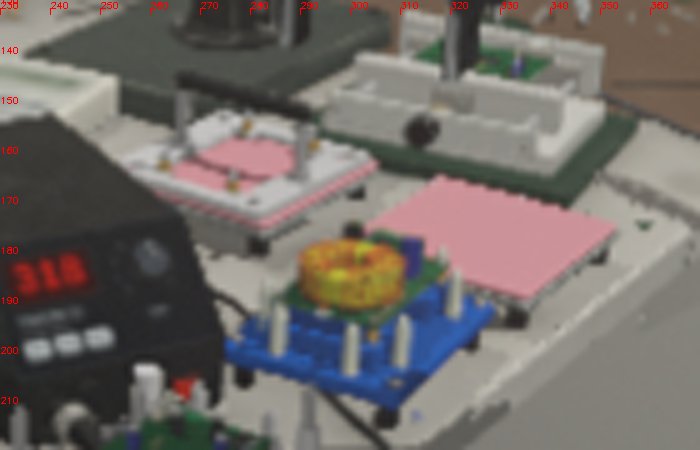

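```bash
python3 - <<'E'
from h import *
p=wristp([0.4288,0.0025,0.1724],[2.12340889,2.31113349,.00394])
M=[[-.048,.0585],[.048,.0585],[.048,-.0585],[-.048,-.0585]]
P=ray('wrist',c([[87,150],[591,151],[566,712],[112,712]],190,100,5),.028,p);print('cradle',fit(P,M))
P=ray('wrist',c([[154,211],[524,209],[504,726],[169,723]],190,100,5),.054,p);print('board',fit(P,[[-.033,.05],[.033,.05],[.033,-.05],[-.033,-.05]]))
E
```

```text
cradle (array([ 0.429 , -0.0041]), np.float64(4.7), [[-0.2, 0.1], [0.2, 0.1], [0.4, -0.1], [-0.4, -0.2]])
board (array([ 0.4287, -0.0036]), np.float64(4.5), [[0.6, -0.8], [-0.5, -0.2], [-0.5, 0.3], [0.4, 0.8]])
```

servo_tool(series=[[[-0.6,0.7,-0.4,0,0,-1.6,1],[-1.2,1.3,-0.74,0,0,-3.2,1],[-1.8,2.0,-0.74,0,0,-4.8,1],[-2.4,2.6,-0.74,0,0,-6.4,1],[-3.0,3.1,-0.74,0,0,-8,1],[-3.5,3.5,-0.74,0,0,-9.6,1],[-4.0,3.9,-0.74,0,0,-11.2,1],[-4.31,4.17,-0.74,0,0,-12.8,1],[-4.31,4.17,-0.74,0,0,-14.4,1],[-4.31,4.17,-0.74,0,0,-16,1],[-4.31,4.17,-0.74,0,0,-16.6,1],[-4.31,4.17,-0.74,0,0,-16.6,1]]])

```text
time: 32.45
eef_pos: [0.6076, -0.155, 0.198]
eef_rot: [-0.058, -3.138, -0.001]
force: [-1.0, -0.6, -0.2]
grip_width: 0.0852
```

servo_tool(series=[[[0,0,0,0,0,0,1],[0,0,0,0,0,0,1]]])

```text
time: 32.65
eef_pos: [0.6081, -0.155, 0.1993]
eef_rot: [-0.061, -3.14, -0.001]
force: [-0.4, -0.6, -0.8]
grip_width: 0.0855
```

```bash
python3 - <<'E'
from h import *
s=st();print(s['eef_rot'])
i=grab_frame('wrist');cv2.imwrite('pics/w24.png',i);crop(i,190,105,140,150,5,'w24a')
rows([(.6085,-.1553,.0573,88)])
E
```

```text
t32.65 pos [ 0.6081 -0.155   0.1993] z [-1.e-03  3.e-04 -1.e+00] y [3.910e-02 9.992e-01 3.000e-04] F [-0.4 -0.6 -0.8] T [-0.03  0.03  0.02] w 0.0855 q [-0.298  0.481  1.682  0.     0.979 -1.83 ]
[-6.14853622e-02 -3.13996792e+00 -5.08338452e-04]
[-0.01, -0.007, 3.557, 0.002, -0.008, -0.043]
```

View pics/w24.png

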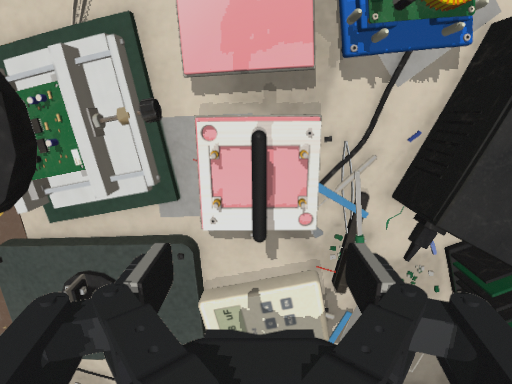

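Coil board is centred to within 0.5 mm in the cradle. Now the frame again.

servo_tool(series=[[[0,0,0.9,0,0,0,1],[0,0,1.8,0,0,0,1],[0,0,2.6,0,0,0,1],[0,0,3.2,0,0,0,1],[-0.01,0,3.5,0,0,0,1],[-0.01,0,3.52,0,0,0,1],[-0.01,0,3.52,0,0,0,1],[-0.01,0,3.54,0,0,0,-1],[-0.01,0,3.54,0,0,0,-1],[-0.01,0,3.54,0,0,0,-1],[-0.01,0,3.54,0,0,0,-1],[-0.01,0,3.54,0,0,0,-1]]])

```text
time: 33.9
eef_pos: [0.6089, -0.1552, 0.0588]
eef_rot: [0.059, 3.141, -0.0]
force: [-3.6, -1.1, 22.8]
grip_width: 0.0127
```

servo_tool(series=[[[0,0,0,0,0,0,-1],[0,0,0,0,0,0,-1],[0,0,0,0,0,0,-1],[0,0,0,0,0,0,-1]]])

```text
time: 34.3
eef_pos: [0.6089, -0.1552, 0.0589]
eef_rot: [0.059, 3.141, -0.0]
force: [-0.9, 0.3, 6.0]
grip_width: 0.0116
```

servo_tool(series=[[[0,0,-0.2,0,0,0,-1],[0,0,-0.5,0,0,0,-1],[0,0,-1,0,0,0,-1],[0,0,-1.8,0,0,0,-1],[0,0,-2.6,0,0,0,-1],[0,0,-3.4,0,0,0,-1],[0,0,-3.5,0,0,0,-1],[0,0,-3.5,0,0,0,-1]]])

```text
time: 35.1
eef_pos: [0.6091, -0.1552, 0.1998]
eef_rot: [0.059, 3.139, -0.001]
force: [0.3, 0.5, -5.6]
grip_width: 0.0121
```

```bash
python3 - <<'E'
from h import *
s=st();print(s['eef_rot'])
i=grab_frame('wrist');cv2.imwrite('pics/w25.png',i)
rows([(.6,-.13,.2,88),(.59,-.1,.2,88),(.575,-.06,.2,88),(.555,-.02,.2,88.5),(.53,.02,.2,89),(.505,.06,.2,89.5),(.48,.1,.2,90),(.455,.14,.2,90),(.43,.18,.2,90),(.407,.2205,.2,90)])
E
```

```text
t35.10 pos [ 0.6091 -0.1552  0.1998] z [ 2.e-03 -6.e-04 -1.e+00] y [ 3.750e-02  9.993e-01 -5.000e-04] F [ 0.3  0.5 -5.6] T [ 0.05 -0.02 -0.03] w 0.0121 q [-0.298  0.481  1.682  0.     0.977 -1.831]
[ 5.89445760e-02  3.13898964e+00 -8.84889687e-04]
[0.233, 0.618, -0.04, 0.0, -0.001, -0.03]
[0.511, 1.358, -0.04, 0.0, -0.001, -0.03]
[0.923, 2.343, -0.04, 0.0, -0.001, -0.03]
[1.46, 3.323, -0.039, 0.0, -0.001, -0.13]
[2.122, 4.299, -0.039, 0.0, -0.001, -0.23]
[2.784, 5.275, -0.039, 0.0, -0.001, -0.33]
[3.446, 6.251, -0.039, 0.0, -0.001, -0.43]
[4.108, 7.227, -0.039, 0.0, -0.001, -0.43]
[4.77, 8.203, -0.039, 0.0, -0.001, -0.43]
[5.383, 9.193, -0.039, 0.0, -0.001, -0.43]
```

View pics/w25.png

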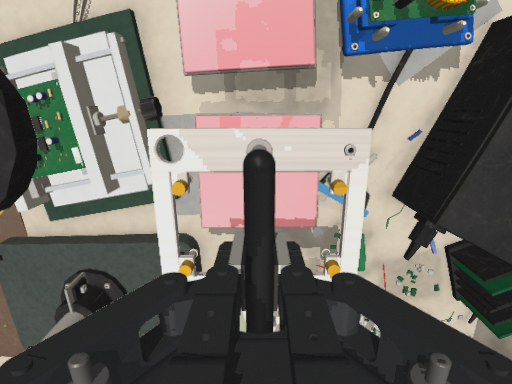

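servo_tool(series=[[[0.23,0.6,0,0,0,0,-1],[0.5,1.35,0,0,0,0,-1],[0.92,2.34,0,0,0,0,-1],[1.46,3.3,0,0,0,-0.1,-1],[2.1,4.3,0,0,0,-0.2,-1],[2.78,5.28,0,0,0,-0.3,-1],[3.45,6.25,0,0,0,-0.4,-1],[4.1,7.2,0,0,0,-0.43,-1],[4.7,8.1,0,0,0,-0.43,-1],[5.2,8.9,0,0,0,-0.43,-1],[5.38,9.19,0,0,0,-0.43,-1],[5.38,9.19,0,0,0,-0.43,-1]]])

```text
time: 36.35
eef_pos: [0.4059, 0.2212, 0.1975]
eef_rot: [0.004, -3.14, 0.001]
force: [0.3, -0.0, -3.5]
grip_width: 0.012
```

servo_tool(series=[[[0,0,0.5,0,0,0,-1],[0,0,0.9,0,0,0,-1],[0,0,0.9,0,0,0,-1]]])

```text
time: 36.65
eef_pos: [0.4066, 0.2187, 0.1604]
eef_rot: [-0.001, -3.138, 0.003]
force: [0.0, -0.1, -2.6]
grip_width: 0.0121
```

```bash
python3 - <<'E'
from h import *
s=st();print(s['eef_rot'])
i=grab_frame('wrist');cv2.imwrite('pics/w26.png',i)
i=grab_frame('top');crop(i,180,200,80,80,8,'t3')
i=grab_frame('scene');crop(i,190,150,130,110,6,'s10')
rows([(.4071,.2206,.125,90),(.4071,.2206,.092,90)])
E
```

```text
t36.65 pos [0.4066 0.2187 0.1604] z [-0.0037 -0.002  -1.    ] y [ 7.e-04  1.e+00 -2.e-03] F [ 0.  -0.1 -2.6] T [-0.01  0.03  0.01] w 0.0121 q [ 0.428  0.321  2.086 -0.     0.739 -1.142]
[-1.16167369e-03 -3.13786526e+00  3.08480846e-03]
[0.022, 0.022, 0.942, -0.002, -0.002, -0.01]
[0.022, 0.023, 1.767, -0.002, -0.002, -0.01]
```

View pics/w26.png

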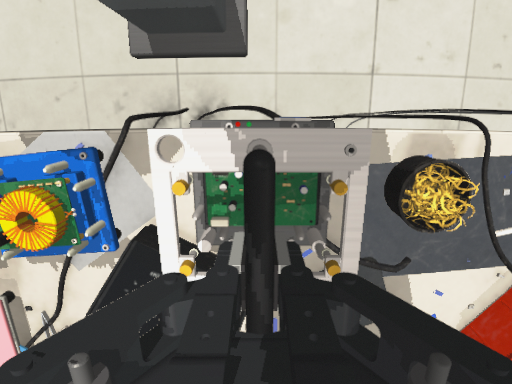

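View pics/s10.png

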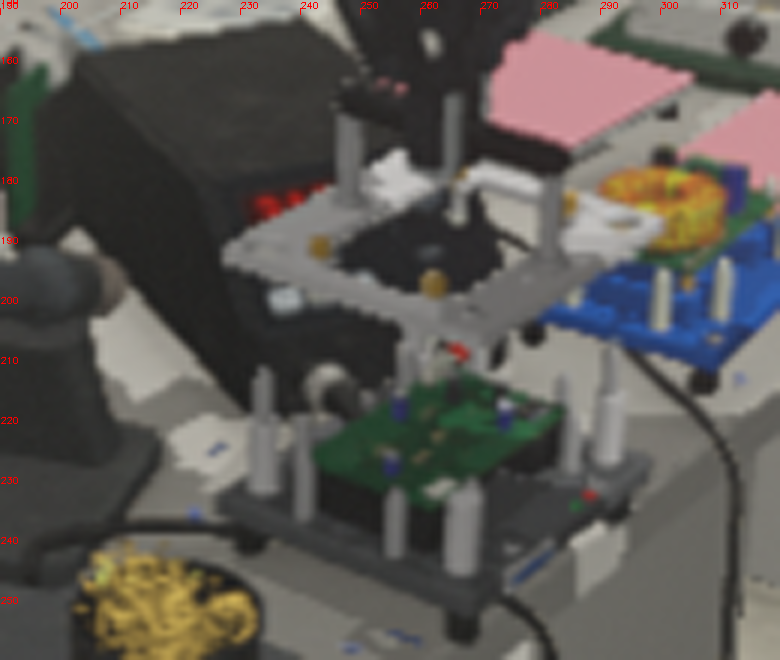

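servo_tool(series=[[[0.02,0.02,0.4,0,0,0,-1],[0.02,0.02,0.8,0,0,0,-1],[0.02,0.02,0.93,0,0,0,-1],[0.02,0.02,0.93,0,0,0,-1],[0.02,0.02,0.93,0,0,0,-1]]])

```text
time: 37.3
eef_pos: [0.4072, 0.2212, 0.126]
eef_rot: [0.0, 3.141, 0.001]
force: [-0.1, -0.3, -3.5]
grip_width: 0.0117
```

```bash
python3 - <<'E'
from h import *
s=st();print(s['eef_rot'])
i=grab_frame('wrist');cv2.imwrite('pics/w27.png',i);crop(i,140,115,240,180,3,'w27a')
i=grab_frame('scene');crop(i,190,150,130,110,6,'s11')
rows([(.4071,.2206,.092,90)])
E
```

```text
t37.30 pos [0.4072 0.2212 0.126 ] z [ 7.e-04  3.e-04 -1.e+00] y [2.e-04 1.e+00 3.e-04] F [-0.1 -0.3 -3.5] T [ 0.    0.01 -0.03] w 0.0117 q [ 0.432  0.378  2.117 -0.     0.645 -1.138]
[3.11214909e-04 3.14087485e+00 5.07268693e-04]
[0.005, -0.017, 0.851, 0.006, 0.013, -0.001]
```

View pics/w27a.png

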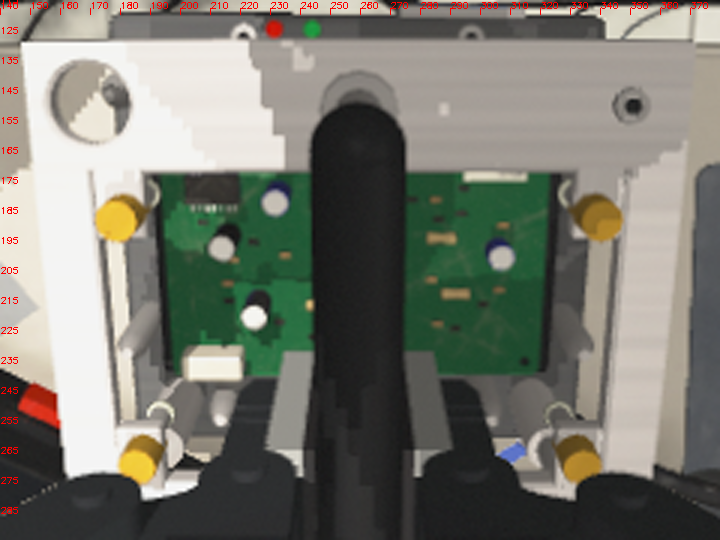

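View pics/s11.png

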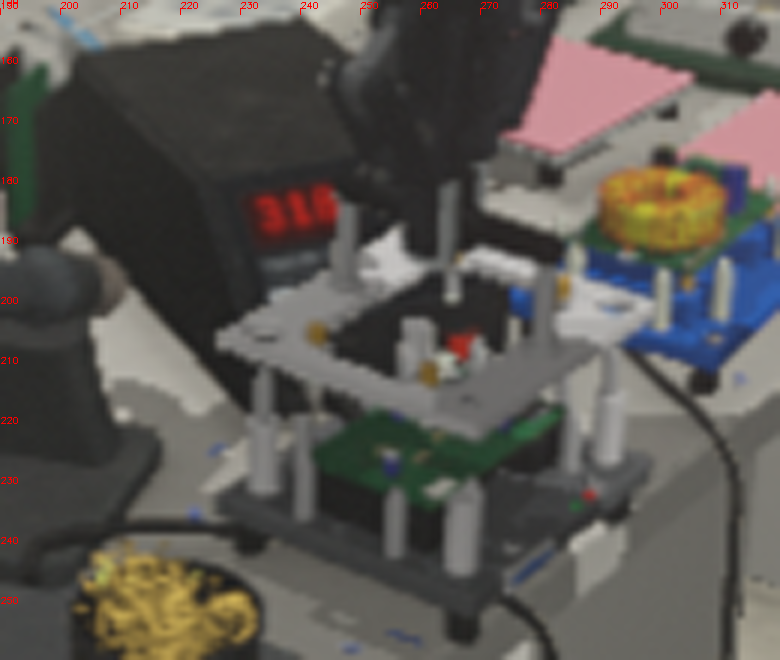

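```bash
python3 - <<'E'
from h import *
p=wristp([.4072,.2212,.126],[3.112e-4,3.14087,5.07e-4])
print(ray('wrist',c([[90,101]],140,115,3),.0985,p),ray('wrist',c([[116,95]],140,115,3),.083,p))
print(ray('wrist',c([[22,40],[696,40]],140,115,3),.099,p))
E
```

```text
[[0.35859194 0.16939298 0.0985    ]] [[0.35932102 0.17028987 0.083     ]]
[[0.34686376 0.15737841 0.099     ]
 [0.34696351 0.28517539 0.099     ]]
```

servo_tool(series=[[[0,0,0.2,0,0,0,-1],[0,0,0.4,0,0,0,-1],[0,0,0.55,0,0,0,-1],[0,0,0.68,0,0,0,-1],[0,0,0.76,0,0,0,-1],[0,0,0.8,0,0,0,-1],[0,0,0.8,0,0,0,-1]]])

```text
time: 38.1
eef_pos: [0.4066, 0.221, 0.0931]
eef_rot: [-0.0, -3.141, 0.0]
force: [-0.2, -0.5, -3.7]
grip_width: 0.0121
```

```bash
python3 - <<'E'
from h import *
s=st()
i=grab_frame('scene');crop(i,190,150,130,110,6,'s12')
E
```

```text
t38.10 pos [0.4066 0.221  0.0931] z [-4.e-04 -1.e-04 -1.e+00] y [ 0.e+00  1.e+00 -1.e-04] F [-0.2 -0.5 -3.7] T [ 0.05 -0.03 -0.02] w 0.0121 q [ 0.432  0.437  2.143  0.     0.562 -1.138]
```

View pics/s12.png

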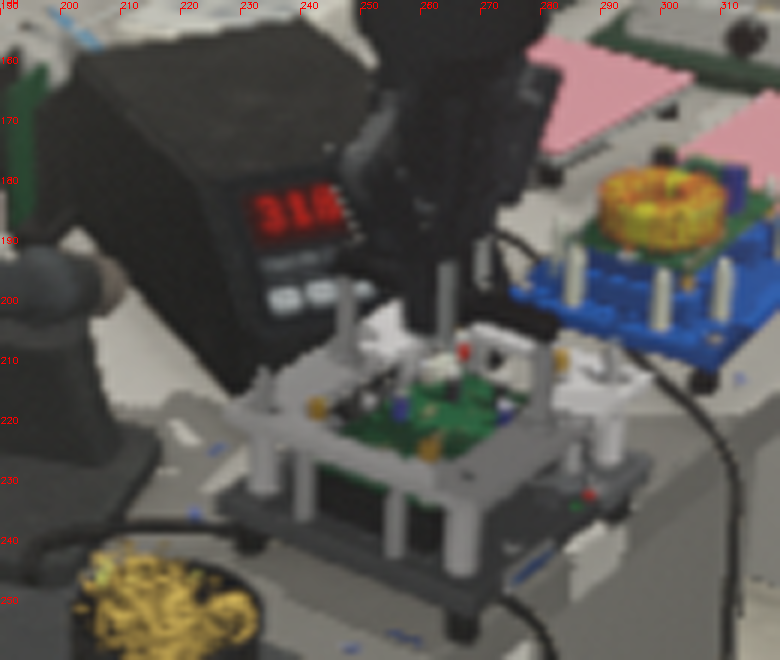

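Pins are through the holes. I'll lower the last millimetre.

servo_tool(series=[[[0,0,0.02,0,0,0,-1],[0,0,0.04,0,0,0,-1],[0,0,0.06,0,0,0,-1],[0,0,0.06,0,0,0,-1]]])

```text
time: 38.55
eef_pos: [0.4073, 0.2215, 0.0918]
eef_rot: [0.0, 3.14, 0.001]
force: [-3.0, 0.8, 17.0]
grip_width: 0.0121
```

```bash
python3 - <<'E'
from h import *
s=st()
E
```

```text
t38.55 pos [0.4073 0.2215 0.0918] z [ 1.5e-03  9.0e-04 -1.0e+00] y [2.e-04 1.e+00 9.e-04] F [-3.   0.8 17. ] T [0.14 0.64 0.02] w 0.0121 q [ 0.433  0.439  2.144  0.     0.557 -1.138]
```

servo_tool(series=[[[0,0,0,0,0,0,0],[0,0,0,0,0,0,1],[0,0,0,0,0,0,1],[0,0,0,0,0,0,1],[0,0,0,0,0,0,1],[0,0,-0.5,0,0,0,1],[0,0,-1.3,0,0,0,1],[0,0,-2.2,0,0,0,1],[0,0,-3.2,0,0,0,1],[0.3,0,-4,0,0,0,1],[0.6,-0.8,-4.2,0,0,0,1],[0.6,-0.8,-4.2,0,0,0,1]]])

```text
time: 39.75
eef_pos: [0.3816, 0.1873, 0.2603]
eef_rot: [-0.0, 3.14, -0.0]
force: [-0.0, 0.4, -0.5]
grip_width: 0.0855
```

```bash
python3 - <<'E'
from h import *
s=st()
i=grab_frame('wrist');cv2.imwrite('pics/w28.png',i);crop(i,220,125,160,130,5,'w28a')
i=grab_frame('scene');crop(i,190,140,150,110,5,'s13')
i=grab_frame('top');cv2.imwrite('pics/t4.png',i)
E
```

```text
t39.75 pos [0.3816 0.1873 0.2603] z [ 0.0014 -0.     -1.    ] y [-0.  1. -0.] F [-0.   0.4 -0.5] T [-0.04  0.09 -0.02] w 0.0855 q [ 3.850e-01  1.250e-01  2.045e+00 -1.000e-03  9.700e-01 -1.185e+00]
```

View pics/w28.png

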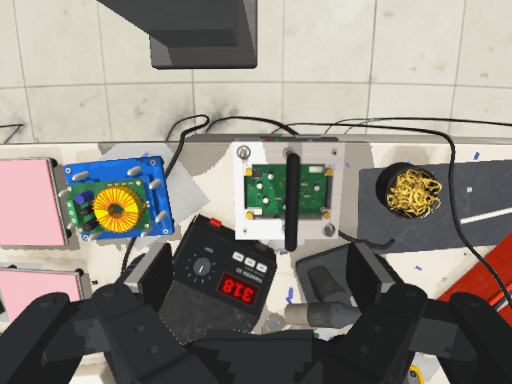

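View pics/s13.png

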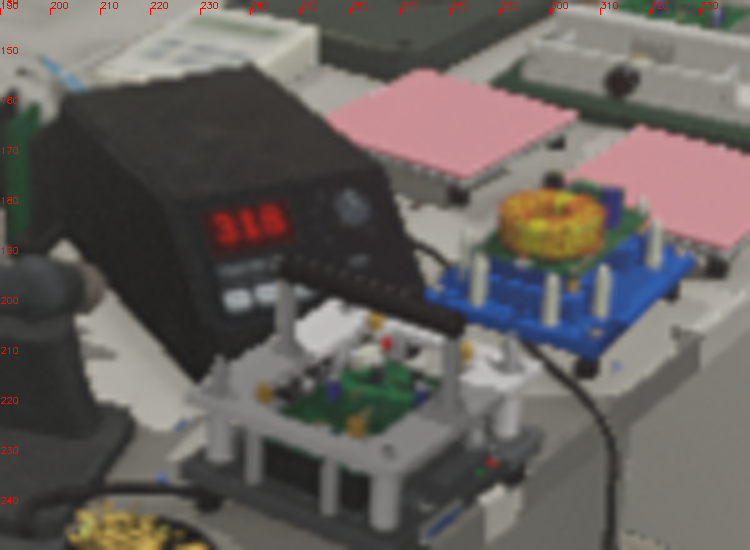

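View pics/t4.png

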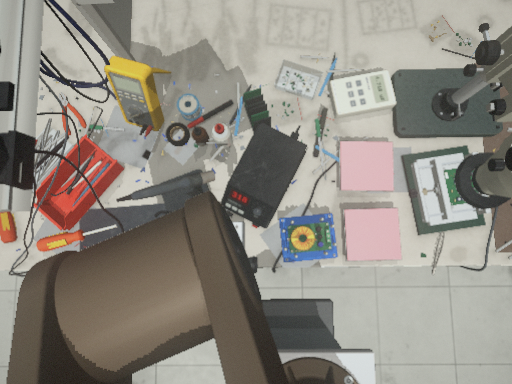

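```bash
python3 - <<'E'
from h import *
i=cv2.imread('pics/w28.png');crop(i,225,130,120,130,6,'w28b')
E
```

```text
(no output)
```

View pics/w28b.png

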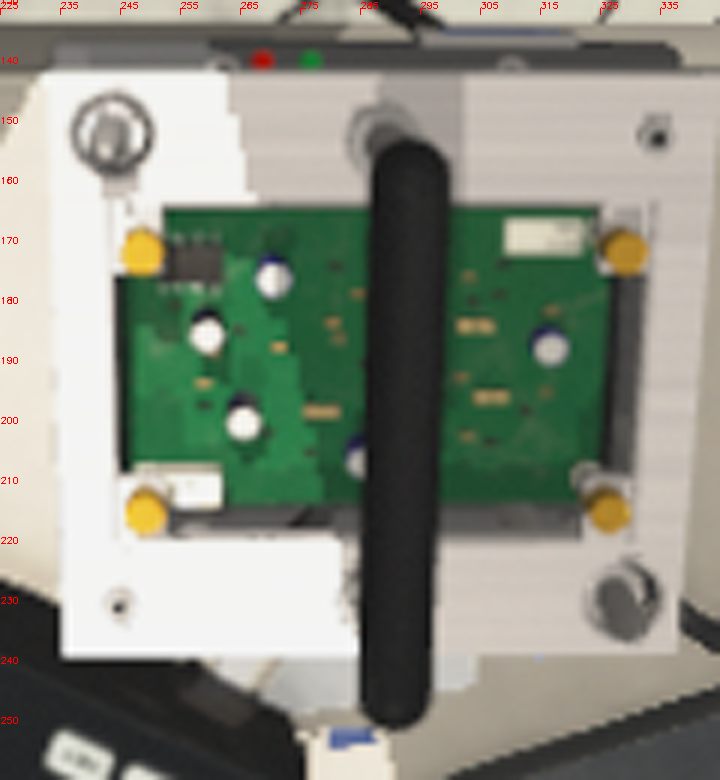

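```bash
python3 - <<'E'
from h import *
p=wristp([.3816,.1873,.2603],observe()['eef_rot'])
P=ray('wrist',c([[47,71],[718,72],[680,655],[61,658]],225,130,6),.065,p);print(fit(P,[[-.06,-.064],[-.06,.064],[.06,.064],[.06,-.064]]))
P=ray('wrist',c([[112,134],[622,600]],225,130,6),.065,p);print('holes',fit(P,[[-.048,-.052],[.048,.052]]))
finish_job();print(observe()['time'])
E
```

```text
(array([0.4069, 0.2209]), np.float64(0.16), [[-0.6, 0.1], [-0.2, -0.4], [0.4, 0.8], [0.3, -0.5]])
holes (array([0.4066, 0.2208]), np.float64(-0.12), [[0.0, 0.0], [-0.0, -0.0]])
the job is handed in; nothing more can be done
the job is handed in; nothing more can be done
```

The swap is done and I handed the job in after about 40 s of the 128 s allowed. I lifted the frame onto the rear pink rest and parked the coil board on the front one. Then I set the flat board in the fixture and the coil board in the blue cradle, and put the frame back over the guide pins.

**Final checks:**
- **Frame:** it lies on its posts at about (0.407, 0.221), yaw about 0.2°, with both pins through their holes. Its corners fit the seated height to within about 1 mm, so it looks level.
- **Flat board:** it lies on the fixture seat inside the pegs, judged by eye from the wrist picture. I did not measure its centre.
- **Coil board:** it is flat in the cradle, within about 0.5 mm and 0.5° of the cradle's centre.
- **Bystanders:** the tip cleaner does not appear to have moved in the wrist view. The arm met no unexpected forces near the microscope.
- **Contact forces:** every wrist force I read was 23 N or less. The readings of 17 to 23 N came when the gripper closed or pressed something onto its seat or rest.

The soldering station's plug juts into the fixture's far notch. I gripped the boards slightly off centre and higher to avoid it, and felt no contact there. None of my checks failed or disagreed.

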